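Lock the tape roll on its holder with a spring clip

TASK

The tape roll must not wander on its holder: take the spring clip, press it down through its gap onto the bare part of the rod until it has snapped fully home, then slide it along the rod so that it pushes the roll right up against the end disc. Leave the clip upright and snug against the roll, let go, use only gentle force, and do not disturb the other things on the bench.

Things in the scene. Friction and masses are not known exactly. Their poses are not given: they have to be found in the camera images.
- clip: Grey plastic spring clip, C-shaped in section, standing on the feet of its two jaws, gap down; 30 mm across (x), 40 mm long (y, along the rod once on it), 88 mm tall, 55-85 g. Origin: underside centre, z up. A flat handle, 14 mm thick in x, 24 mm wide in y, stands from 33 to 88 mm above the origin: pinch it across x about 65 mm up. Turned half round it is the same. A push above 25 N damages it.
- seat (a point): Axis of the clip's C-shaped seat at mid-length, 18.5 mm above the clip's origin, same axes. Fully home it lies on the rod's axis, with the seat's roof (9 mm above this point) on the rod. Below it two sprung jaws narrow to an 10 mm gap and flare to a 21 mm mouth at the feet.
- holder: The fixed roll holder: dark steel base plate 110 x 330 x 12 mm (x, y, z), two end posts 147 mm tall at y = -150 and +150 mm, a steel rod between them along y. Origin: underside centre of the plate, z up. A fixed end disc, 60 mm across, has its face at y = +105 mm; the roll sits on the rod between this disc and the bare part on the -y side.
- rod (a point): Middle of the rod's axis, 120 mm above the holder's origin, axes as the holder's; rod 18 mm thick. The clip's jaws meet the rod with the seat some 15 to 20 mm above the axis; a push down of about 8 to 14 N springs them apart, they snap shut round the rod, then the roof meets it hard. The clip then grips the rod, stays where it is left and drags about 3 to 12 N when slid.
- roll (a joint): Place of the tape roll (76 mm across, 48 mm wide, sliding stiffly on the rod, about 1 N): its distance from the end disc in m, 0 when it touches the disc, at most 0.075.
- tape_roll: The amber tape roll itself, origin at its centre on the rod's axis, its y along the rod. It can also be turned on its hub. Its edge is dented by a push above 15 N.
- roll_face (a point): Centre of the roll's free flat face, towards the holder's -y, on the rod's axis; axes as the holder's. It lies at y = 57 mm on the holder when the roll is against the disc. A clip touching the face has its seat point 20 mm to the -y side of it.
- glue: White glue bottle, 52 mm across, 130 mm tall, a bystander. Origin: underside centre.
- tape: Loose ring of paper tape, 90 mm across, 24 mm tall, lying flat, a bystander. Origin: underside centre.
- pot: White ceramic pot, 76 mm across, 95 mm tall, a bystander. Origin: underside centre.
- brush: Wooden-handled brush, 150 mm long, lying flat, a bystander. Origin under its middle.
Mind the look-alikes: they are no part of the job. Of the things like the clip, leave any that is yellow; of the rest the smaller one is meant.

How it is judged (in metres and radians):
On the way, in this order (a step that is already met when the one before it is completed fails the run):
1. the clip is snapped fully home on the bare rod, before the roll is home (x of seat in the frame of holder between -0.003 and 0.003 m and z of seat in the frame of holder between 0.1175 and 0.123 m and angle between the y axis of clip and the y axis of holder, either way round below 0.12 rad and angle between clip's own z axis and vertical below 0.15 rad and y of seat in the frame of roll_face below -0.018 m and value of joint roll above 0.01 m), for 0.2 s.
2. the clip, on the rod, has pushed the roll against the end disc (x of seat in the frame of holder between -0.003 and 0.003 m and z of seat in the frame of holder between 0.1175 and 0.123 m and angle between the y axis of clip and the y axis of holder, either way round below 0.12 rad and angle between clip's own z axis and vertical below 0.15 rad and value of joint roll below 0.0015 m), for 0.1 s.
At the end, for the whole second after the job is handed in: Clip upright (within 0.15 rad) and home on the rod (seat within 3 mm of the rod's axis, no more than 2.5 mm under or 3 mm over it), roll within 1.5 mm of the end disc, clip within 1.5 mm of the roll's face, at rest and released (all of step 2 and y of seat in the frame of roll_face between -0.0215 and -0.018 m and linear speed of clip below 0.02 m/s and contact force between clip and the fingers below 0.1 N); the robot touches nothing.
It fails at once if the clip pushes on the roll with more than 15 N (contact force between clip and tape_roll above 15 N).
It fails at once if the clip bears on the holder with more than 40 N in all, its own grip on the rod (some 10 N) included (contact force between clip and holder above 40 N).
It fails at once if the robot itself pushes the holder or the roll with more than 8 N (contact force between any of the arm, the fingers and holder above 8 N).
It fails at once if another thing on the bench is shifted by more than 20 mm (distance of any of glue, tape, pot, brush from where it was at the start of the episode above 0.02 m).
It also fails if it takes over 69 s, if anything falls off the work surface, if the arm or the gripper's body presses on something with over 40 N, if the wrist force passes 120 N, or if a joint passes its speed limit or range.

ROBOT

A 6-joint arm with a two-finger parallel gripper is mounted at the origin on the work surface. World frame = base frame: x ahead of the robot, y to its left, z up, the work surface at z = 0. Lengths are in mm, angles in rad, forces in N, time in s.
With the tool pointing down it reaches from about 350 to 975 mm from the base axis. Payload 7.1 kg.
Tool frame: the origin (TCP) lies midway between the tips of the shut fingers; the grasp point (between the pads) lies pinch_z behind it (pinch_z is the distance from the TCP to the grasp point, in mm); z points along the fingers, y is the line along which they close (so a half turn about z gives the same grasp; the last joint's range is limited). The gripper opens to 88 mm and grips with 3 to 60 N. Pads are 20 mm wide; open, the fingers measure 115 mm over their backs; the gripper's body (75 mm by 178 mm) begins 61 mm behind the grasp point.
Start: joints at [1.284, 0.423, 1.63, -0, 1.089, -0.019], TCP at [165.35, 602.714, 196.375] pointing down, gripper open.
Joint ranges: [-3, 3], [-0.9, 2.11], [0.09, 2.58], [-1.31, 4.45], [0.11, 2.69], [-2.54, 2.54]. Speed limits (rad/s): [2.39, 2.39, 3.01, 3.14, 3.14, 3.14].

INTERFACE

Orientations are given as a rotation vector (axis times angle).
In Python, from workcell import get_obs, get_image, close_job, pinch_z gives the robot as it stands.
- The arm moves only by the tool jog_arm, never from a script. Its argument "commands" is a list of rows, each a list of 3 entries, a list of its own where there are three numbers: the gripper command: -1 is shut, 1 is fully open, values between are in proportion, then the shift along the tool's x, y, z as a fraction of full scale, then the turn, a rotation vector about the tool's x, y, z as a fraction of full scale. In form: [[gripper, [tx, ty, tz], [rx, ry, rz]], ...]. A call has 1 to 10 rows; each row shifts and turns the commanded pose from where the row before left it, along the tool's axes as they then stand; what a row does not reach is not made up. Full scale, the value 1, is 0.1 m for a shift and 45 degrees for a turn. A row lasts 1/10 s, in which the tool goes at most 50 mm and 8.59 degrees, less where a joint would pass 70% of its speed; a pose out of reach is approached as far as the arm can. A call with a number of a shift or a turn outside -1 to 1 is refused whole. A call with a gripper value outside its range is refused whole. The fingers move at their own pace and stop on an object; the grip force is fixed at half the most. Time passes only in rows, so rows that do not move let the fingers close. It gives the time, the measured TCP pose, the force, the opening and the grip force at its end, in the units of the state.
- get_obs(): the state, without advancing time (a new reading comes with each control period).
- get_image(name): name is "scene" or "top"; returns a dict with "image" (384x512x3 uint8, blue, green, red), "z_map" (384x512 float32, mm along the optical axis (not along the pixel's ray), 0 where there is no reading), "intrinsics" (3x3 intrinsics, pixels), "eye" and "orientation" of the camera in the world. Camera axes: x right, y down, z forward; pixel columns grow to the right and rows downward; lengths in mm; the calibration is good to about 2 mm. A picture is of the moment at which its call begins.
- close_job(): hands the job in; it is judged then, once.
The state is a dict: "t": time; "qpos": joint angles; "qvel": joint speeds; "joint_torque": joint torques, N m; "ee_pos": TCP position; "orientation": TCP orientation; "ft_force": force on the tool from outside, world axes, zero at the start; "moment": the same for the moment, N m; "width": finger opening in mm; "grasp_force": force on a finger pad.
Only numpy, scipy, OpenCV 4.12 (cv2) and the standard library are available. Lean on these libraries where they do the work, as an engineer would, in place of code of your own. Each camera call takes 0.05 s, during which the arm holds its last target. There are 200 camera calls.

## Working session

There is one attempt and no reset: what is moved stays moved. The work goes in short steps, Python scripts to look and compute and a tool call to move; the robot and the scene stay as the last step left them, time stands still between calls to the robot, and variables do not carry over. Pictures are saved under pics/ and viewed, at most 10 in all, crops included, and the job is handed in when it is done.

Besides the shell and the picture viewer there is one more tool, called after "Call:" as name(argument=value, ...), one argument or row to a line, values as JSON. jog_arm: Moves the arm, as the interface text tells. Its arguments: {"type":"object","properties":{"commands":{"type":"array","items":{"type":"array"}}},"required":["commands"]}

```bash
mkdir -p pics; cat > h.py <<'E'
import numpy as np, cv2
from scipy.spatial.transform import Rotation as R
from workcell import get_obs, get_image, close_job, pinch_z
def grab(n):
    d=get_image(n); o=np.array(d["orientation"],float)
    d["R"]=R.from_rotvec(o).as_matrix() if o.size==3 else (o if o.shape==(3,3) else R.from_quat(o).as_matrix())
    return d
def cloud(d):
    K=np.array(d["intrinsics"]); z=d["z_map"].astype(float); v,u=np.indices(z.shape)
    P=np.stack([(u-K[0,2])*z/K[0,0],(v-K[1,2])*z/K[1,1],z],-1)@d["R"].T+np.array(d["eye"])
    P[z==0]=np.nan
    return P
E
python3 - <<'E'
from h import *
o=get_obs();print(pinch_z,o)
for n in("top","scene"):
    d=grab(n);print(n,d["eye"],d["orientation"],d["intrinsics"]);cv2.imwrite(f"pics/{n}0.png",d["image"]);np.save(n+"0.npy",cloud(d))
E
```

```text
18.700000000000003 {'t': 0.0, 'qpos': array([ 1.28401367e+00,  4.23866070e-01,  1.63069564e+00, -2.38806897e-05,
        1.08860570e+00, -1.89817283e-02]), 'qvel': array([ 0.000419  , -0.00106951, -0.00088656,  0.00148669,  0.00029497,
        0.00041475]), 'joint_torque': array([ 3.28753276e-04, -5.44624472e+01, -2.73667556e+01,  6.42530713e-02,
        2.27923715e-02, -1.14957570e-04]), 'ee_pos': array([165.18097528, 602.14605095, 195.58376963]), 'orientation': array([-4.19358194e-01, -3.11325580e+00,  2.44965868e-03]), 'ft_force': array([ 0.65781315, -1.04381574, -0.04500615]), 'moment': array([ 0.05798258,  0.01072537, -0.017322  ]), 'grasp_force': 0.0, 'width': 87.7932221019461}
top [ 374.72063879  -12.31854182 1336.9547653 ] [-2.16268355  2.11004663 -0.15682941] [[406.87424059   0.         253.41847089]
 [  0.         406.87424059 184.7823727 ]
 [  0.           0.           1.        ]]
scene [974.07388022  89.98340597 845.54965165] [-1.66151846 -2.19614789  0.60419482] [[347.7282293    0.         256.44686152]
 [  0.         347.7282293  195.52931215]
 [  0.           0.           1.        ]]
```

View pics/top0.png

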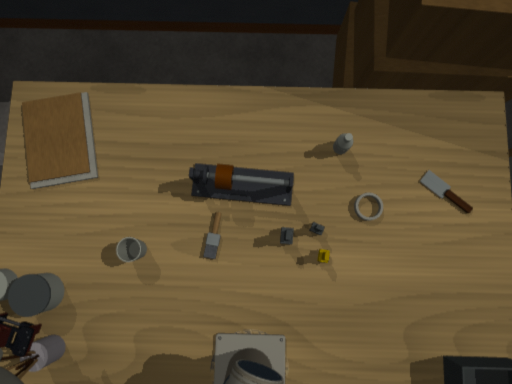

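View pics/scene0.png

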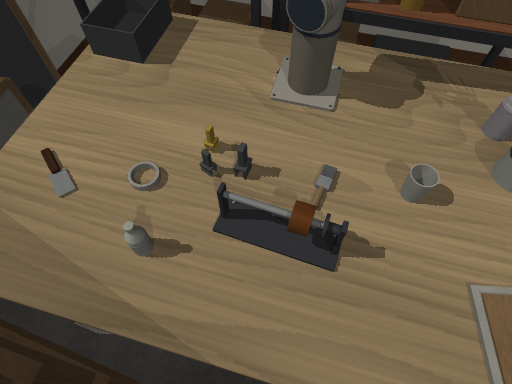

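The top view shows the holder at about (243,184) with the roll at (224,176). The grey clips are at (286,236), the larger, and (317,228), the smaller, which is the target. The yellow one is at (324,256). I'll measure these next.

```bash
python3 - <<'E'
from h import *
T=np.load("top0.npy");S=np.load("scene0.npy")
P=np.vstack([T.reshape(-1,3),S.reshape(-1,3)])
src=np.r_[np.zeros(T[...,0].size),np.ones(S[...,0].size)]
im=cv2.imread("pics/top0.png");im2=cv2.imread("pics/scene0.png")
a=cv2.resize(im[130:275,180:350],None,fx=4,fy=4,interpolation=cv2.INTER_CUBIC);cv2.imwrite("pics/a.png",a)
b=cv2.resize(im2[115:265,180:350],None,fx=4,fy=4,interpolation=cv2.INTER_CUBIC);cv2.imwrite("pics/b.png",b[:,:])
# table z, objects by height
print("table",np.nanmedian(T[200:300,380:420,2]),np.nanmedian(S[240:300,100:200,2]))
for uv in [(286,236),(317,228),(324,256),(280,182),(224,176),(343,140),(369,207)]:
    print(uv,T[uv[1],uv[0]].round(1))
for uv in [(208,155),(243,152),(211,130),(260,205),(303,215)]:
    print('s',uv,S[uv[1],uv[0]].round(1))
E
```

```text
table 0.23471962614030417 0.4079943714421006
(286, 236) [ 413.9 -100.2  113.4]
(317, 228) [ 441.2 -196.    89.5]
(324, 256) [ 357.6 -216.9   91.1]
(280, 182) [573.9 -78.9 130.1]
(224, 176) [583.4  87.8 157.3]
(343, 140) [ 715.5 -274.4  104.4]
(369, 207) [ 519.2 -380.4   -1.3]
s (208, 155) [ 450.8 -194.8   86.6]
s (243, 152) [432.1 -99.8 109.9]
s (211, 130) [ 357.8 -220.1   78.8]
s (260, 205) [584.6 -10.8 126.7]
s (303, 215) [598.8  92.5 155.7]
```

View pics/a.png

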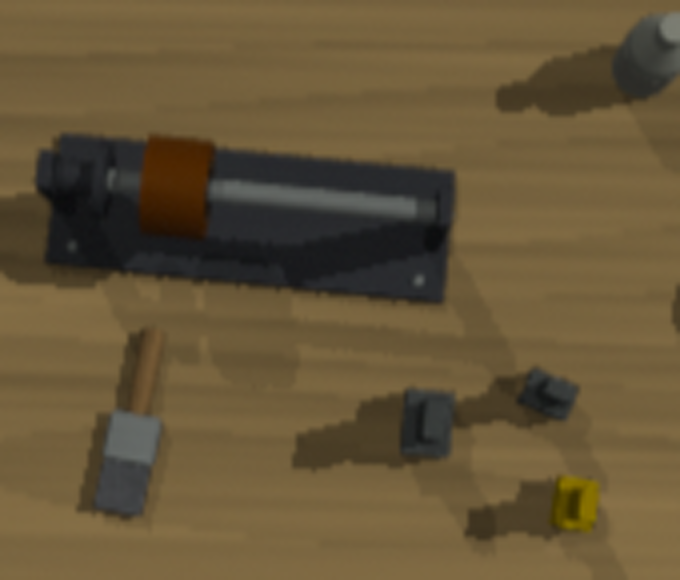

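View pics/b.png

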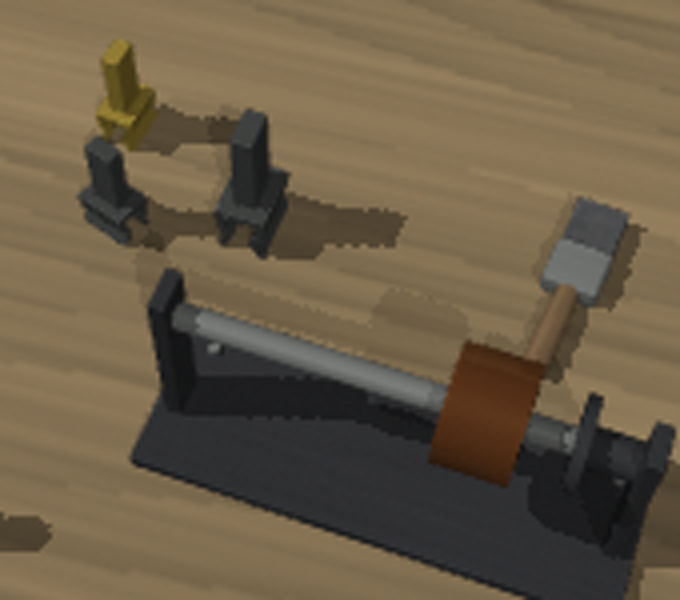

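The crop shows the small grey clip at crop (548,393), long side tilted about 25° from world y. The roll at crop (178,187) is clear of the end disc. Next I'll fit the clip pose and the rod axis from the clouds.

```bash
python3 - <<'E'
from h import *
T=np.load("top0.npy").reshape(-1,3);S=np.load("scene0.npy").reshape(-1,3)
for n,P in(("T",T),("S",S),("both",np.vstack([T,S]))):
    d=np.hypot(P[:,0]-441,P[:,1]+197)<40
    for lo,hi in((82,95),(8,36),(8,95)):
        Q=P[d&(P[:,2]>lo)&(P[:,2]<hi)][:,:2].astype(np.float32)
        if len(Q)>4:
            b=cv2.minAreaRect(Q); print(n,lo,len(Q),Q.mean(0).round(1),np.round(b[0],1),np.round(b[1],1),round(b[2],1))
# rod
for n,P in(("T",T),("S",S)):
    m=(abs(P[:,0]-580)<40)&(P[:,1]>-90)&(P[:,1]<40)&(P[:,2]>117)&(P[:,2]<140)
    Q=P[m]; 
    # fit cylinder radius 9: axis x=a+b*y, z=c+d*y
    from scipy.optimize import least_squares
    f=lambda p:np.hypot((Q[:,0]-p[0]-p[1]*Q[:,1])/np.hypot(1,p[1]),Q[:,2]-p[2])-9
    r=least_squares(f,[580,0.06,120],loss='soft_l1');print(n,len(Q),r.x,np.sqrt(np.mean(r.fun**2)))
    m=(abs(P[:,0]-580)<80)&(P[:,1]>0)&(P[:,1]<170)&(P[:,2]>60)&(P[:,2]<165);Q=P[m]
    roll=Q[Q[:,2]>140]; print('roll/disc/post y',np.histogram(roll[:,1],bins=np.arange(0,175,8)))
    m=(abs(P[:,0]-580)<90)&(abs(P[:,1])<230)&(P[:,2]>7)&(P[:,2]<17)
    b=cv2.minAreaRect(P[m][:,:2].astype(np.float32));print('plate',m.sum(),b)
E
```

```text
T 82 38 [ 444.4 -204.4] [ 444.2 -204.6] [22.8 13.4] 68.3
T 8 59 [ 443.4 -199.6] [ 443.7 -205.2] [43.1 28.9] 63.1
T 8 122 [ 443.7 -201.3] [ 443.7 -206.1] [43.5 29.2] 67.6
S 82 44 [ 445.1 -204.7] [ 443.8 -205.6] [25.  13.6] 70.4
S 8 116 [ 450.2 -201.2] [ 444.1 -204.8] [40.1 29.6] 66.9
S 8 247 [ 448.9 -202.2] [ 444.1 -204.8] [40.1 29.6] 66.9
both 82 82 [ 444.8 -204.6] [ 444.  -205.6] [25.  13.8] 70.4
both 8 175 [ 447.9 -200.6] [ 443.8 -206.1] [43.5 29.5] 67.6
both 8 369 [ 447.1 -201.9] [ 443.8 -206.1] [43.5 29.5] 67.6
T 255 [5.82656788e+02 7.39351820e-02 1.21100165e+02] 1.9354632482876235
roll/disc/post y (array([ 0,  0,  0,  0,  0,  0,  0,  0, 42, 62, 59, 49, 65, 59, 20,  0,  0,
        7, 34,  0,  0]), array([  0,   8,  16,  24,  32,  40,  48,  56,  64,  72,  80,  88,  96,
       104, 112, 120, 128, 136, 144, 152, 160, 168]))
plate 2108 ((579.4962768554688, -0.9456787109375), (446.7204284667969, 177.4921875), 89.748779296875)
S 397 [5.81111941e+02 7.31532727e-02 1.19861901e+02] 1.1949613335307026
roll/disc/post y (array([ 0,  0,  0,  0,  0,  0,  0,  0, 62, 86, 91, 89, 88, 84, 25,  0,  0,
       12, 50,  0,  0]), array([  0,   8,  16,  24,  32,  40,  48,  56,  64,  72,  80,  88,  96,
       104, 112, 120, 128, 136, 144, 152, 160, 168]))
plate 3920 ((588.4735107421875, 38.18023681640625), (329.6295166015625, 103.46862030029297), 85.67239379882812)
```

Clip centre is about (444,-205), with its long axis at 67.5–70° and its closing line at about -22°. The rod axis is x ≈ 582+0.0735·y at z ≈ 120. The roll's free face is at y ≈ 64, with roughly 30 mm still to go. I'll turn the tool in place first.

Call:
jog_arm(
  commands=[
    [0.0,[0,0,-0.2],[0,0,0.18]],
    [0.0,[0,0,-0.2],[0,0,0.18]],
    [0.0,[0,0,0],[0,0,0.18]],
    [0.0,[0,0,0],[0,0,0.18]],
    [0.0,[0,0,0],[0,0,0.18]],
    [0.0,[0,0,0],[0,0,0.18]],
    [0.0,[0,0,0],[0,0,0.18]],
    [0.0,[0,0,0],[0,0,0.18]],
    [0.0,[0,0,0],[0,0,0.18]],
    [0.0,[0,0,0],[0,0,0.18]],
  ],
)

```text
t: 1.1
ee_pos: [165.3, 602.4, 235.9]
orientation: [2.347, 2.088, -0.001]
ft_force: [0.1, 0.8, -0.1]
width: 44.3
grasp_force: 0.0
```

Call:
jog_arm(
  commands=[
    [0.0,[0,0,0],[0,0,0.18]],
    [0.0,[0,0,0],[0,0,0.16]],
    [0.0,[0,0,0],[0,0,0]],
  ],
)

```text
t: 1.4
ee_pos: [165.3, 602.4, 235.9]
orientation: [2.6, 1.763, -0.001]
ft_force: [-0.0, -0.5, -0.5]
width: 43.7
grasp_force: 0.0
```

```bash
cat >> h.py <<'E'
def togo(*ways):
    """shifts (full-scale units) in present tool axes through way points, and tool y angle"""
    o=get_obs(); M=R.from_rotvec(o["orientation"]).as_matrix(); p=o["ee_pos"]
    print("t",round(o["t"],2),"p",p.round(1),"yang",np.degrees(np.arctan2(M[1,1],M[0,1])).round(2),"tilt",(M[:2,2]).round(4),"F",o["ft_force"].round(1),"w",round(o["width"],1),"g",round(o["grasp_force"],1))
    for w in ways:
        print(w,"->",(M.T@(np.array(w,float)-p)/100).round(3)); p=np.array(w,float)
E
python3 -c "
from h import *
togo((500,250,240),(444.1,-205,150),(444.1,-205,46.3))"
```

```text
t 1.4 p [165.3 602.4 235.9] yang -21.71 tilt [-0.0002 -0.0008] F [-0.  -0.5 -0.5] w 43.7 g 0.0
(500, 250, 240) -> [-2.036  4.413 -0.038]
(444.1, -205, 150) -> [-4.433  1.163  0.904]
(444.1, -205, 46.3) -> [ 1.000e-03 -0.000e+00  1.037e+00]
```

Call:
jog_arm(
  commands=[
    [0,[-0.2,0.44,0],[0,0,0]],
    [0,[-0.2,0.44,0],[0,0,0]],
    [0,[-0.2,0.44,0],[0,0,0]],
    [0,[-0.2,0.44,0],[0,0,0]],
    [0,[-0.2,0.44,0],[0,0,0]],
    [0,[-0.2,0.44,0],[0,0,0]],
    [0,[-0.2,0.44,0],[0,0,0]],
    [0,[-0.2,0.44,0],[0,0,0]],
    [0,[-0.2,0.44,0],[0,0,0]],
    [0,[-0.2,0.44,0],[0,0,0]],
  ],
)

```text
t: 2.4
ee_pos: [501.6, 252.8, 236.4]
orientation: [-2.596, -1.77, -0.0]
ft_force: [0.9, 1.5, -0.9]
width: 43.9
grasp_force: 0.0
```

Call:
jog_arm(
  commands=[
    [0,[-0.44,0.12,0],[0,0,0]],
    [0,[-0.44,0.12,0],[0,0,0]],
    [0,[-0.44,0.12,0],[0,0,0]],
    [0,[-0.44,0.12,0],[0,0,0]],
    [0,[-0.44,0.12,0],[0,0,0]],
    [0,[-0.44,0.12,0],[0,0,0]],
    [0,[-0.44,0.12,0],[0,0,0]],
    [0,[-0.44,0.12,0.2],[0,0,0]],
    [0,[-0.44,0.12,0.3],[0,0,0]],
    [0,[-0.44,0.12,0.3],[0,0,0]],
  ],
)

```text
t: 3.4
ee_pos: [450.5, -193.0, 161.0]
orientation: [2.595, 1.769, 0.001]
ft_force: [0.9, 0.2, -0.1]
width: 43.9
grasp_force: 0.0
```

```bash
python3 -c "
from h import *
togo((444.1,-205,120),(444.1,-205,46.3))
d=grab('scene');P=cloud(d);cv2.imwrite('pics/c.png',cv2.resize(d['image'][90:220,150:300],None,fx=4,fy=4,interpolation=cv2.INTER_CUBIC))"
```

```text
t 3.4 p [ 450.5 -193.   161. ] yang -21.43 tilt [ 0.0015 -0.0006] F [ 0.9  0.2 -0.1] w 43.9 g 0.0
(444.1, -205, 120) -> [-0.135 -0.016  0.41 ]
(444.1, -205, 46.3) -> [ 0.    -0.001  0.737]
```

View pics/c.png

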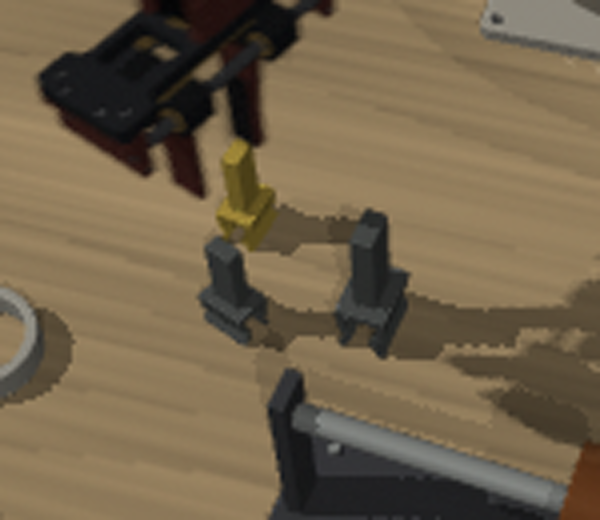

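The gripper is above the clip cluster (fingers at crop (220,150)), in line with the small clip at crop (235,290). Now I'll centre and descend.

Call:
jog_arm(
  commands=[
    [0,[-0.12,-0.015,0.2],[0,0,0]],
    [0,[0,0,0.21],[0,0,0]],
    [0,[0,0,0],[0,0,0]],
    [0,[0,0,0],[0,0,0]],
  ],
)

```text
t: 3.85
ee_pos: [444.7, -201.5, 120.5]
orientation: [-2.597, -1.767, 0.001]
ft_force: [-0.5, -0.5, -0.5]
width: 44.1
grasp_force: 0.0
```

```bash
python3 -c "
from h import *
togo((444.1,-205,120),(444.1,-205,46.3))"
```

```text
t 3.85 p [ 444.7 -201.5  120.5] yang -21.53 tilt [-0.0009  0.0004] F [-0.5 -0.5 -0.5] w 44.1 g 0.0
(444.1, -205, 120) -> [-0.035  0.007  0.005]
(444.1, -205, 46.3) -> [-0.     0.001  0.737]
```

Call:
jog_arm(
  commands=[
    [0,[-0.035,0.007,0.2],[0,0,0]],
    [0,[0,0,0.2],[0,0,0]],
    [0,[0,0,0.2],[0,0,0]],
    [0,[0,0,0.14],[0,0,0]],
    [0,[0,0,0],[0,0,0]],
    [0,[0,0,0],[0,0,0]],
  ],
)

```text
t: 4.45
ee_pos: [445.0, -205.2, 47.4]
orientation: [2.597, 1.766, 0.001]
ft_force: [0.3, 0.2, 0.1]
width: 43.9
grasp_force: 0.0
```

Call:
jog_arm(
  commands=[
    [-1,[0,0,0],[0,0,0]],
    [-1,[0,0,0],[0,0,0]],
    [-1,[0,0,0],[0,0,0]],
    [-1,[0,0,0],[0,0,0]],
    [-1,[0,0,0],[0,0,0]],
    [-1,[0,0,0],[0,0,0]],
  ],
)

```text
t: 5.05
ee_pos: [444.4, -205.3, 46.6]
orientation: [2.599, 1.765, 0.0]
ft_force: [0.2, -0.4, 2.2]
width: 13.5
grasp_force: 29.9
```

```bash
python3 -c "
from h import *
togo((444.1,-205,46.3),(444.1,-205,216))"
```

```text
t 5.05 p [ 444.4 -205.3   46.6] yang -21.65 tilt [ 0.0003 -0.0001] F [ 0.2 -0.4  2.2] w 13.5 g 29.9
(444.1, -205, 46.3) -> [ 0.002 -0.003  0.003]
(444.1, -205, 216) -> [-0.000e+00  1.000e-03 -1.697e+00]
```

Call:
jog_arm(
  commands=[
    [-1,[0,0,-0.1],[0,0,0]],
    [-1,[0,0,-0.3],[0,0,0]],
    [-1,[0,0,-0.4],[0,0,0]],
    [-1,[0,0,-0.4],[0,0,0]],
    [-1,[0,0,-0.4],[0,0,0]],
    [-1,[0,0,-0.3],[0,0,0]],
    [-1,[0,0,0],[0,0,-0.13]],
    [-1,[0,0,0],[0,0,-0.13]],
    [-1,[0,0,0],[0,0,-0.13]],
    [-1,[0,0,0],[0,0,0]],
  ],
)

```text
t: 6.05
ee_pos: [444.0, -205.1, 237.0]
orientation: [2.298, 2.142, 0.0]
ft_force: [0.2, -0.3, 0.0]
width: 13.7
grasp_force: 29.9
```

```bash
python3 -c "
from h import *
togo((583.4,14,236),(583.4,14,190))"
```

```text
t 6.05 p [ 444.  -205.1  237. ] yang -4.04 tilt [ 0.0002 -0.0001] F [ 0.2 -0.3  0. ] w 13.7 g 29.9
(583.4, 14, 236) -> [2.284 1.236 0.01 ]
(583.4, 14, 190) -> [ 0.   -0.    0.46]
```

Call:
jog_arm(
  commands=[
    [-1,[0.2,0.1,0],[0,0,0]],
    [-1,[0.35,0.19,0],[0,0,0]],
    [-1,[0.4,0.22,0],[0,0,0]],
    [-1,[0.4,0.22,0],[0,0,0]],
    [-1,[0.4,0.22,0],[0,0,0]],
    [-1,[0.35,0.19,0],[0,0,0]],
    [-1,[0.18,0.1,0],[0,0,0]],
    [-1,[0,0,0],[0,0,0]],
    [-1,[0,0,0],[0,0,0]],
  ],
)

```text
t: 6.95
ee_pos: [583.6, 13.4, 236.2]
orientation: [-2.3, -2.14, 0.002]
ft_force: [-0.7, -0.0, -1.2]
width: 13.9
grasp_force: 29.9
```

```bash
python3 - <<'E'
from h import *
togo((583.4,14,236))
d=grab('scene');P=cloud(d).reshape(-1,3);cv2.imwrite('pics/d.png',cv2.resize(d['image'][110:270,200:360],None,fx=3.5,fy=3.5,interpolation=cv2.INTER_CUBIC))
m=(abs(P[:,0]-583)<40)&(abs(P[:,1]-14)<45)&(P[:,2]>180)&(P[:,2]<226);Q=P[m].astype(np.float32)
print(len(Q),cv2.minAreaRect(Q[:,:2]),Q[:,2].min())
T=cloud(grab('top')).reshape(-1,3)
m=(abs(T[:,0]-583)<40)&(T[:,1]>-100)&(T[:,1]<40)&(T[:,2]>117)&(T[:,2]<140);print('top rod',m.sum())
# rod directly from scene now
from scipy.optimize import least_squares
for A in(P,T):
    Q=A[(abs(A[:,0]-582-0.0735*A[:,1])<12)&(A[:,1]>-85)&(A[:,1]<45)&(A[:,2]>112)&(A[:,2]<135)]
    r=least_squares(lambda p:np.hypot((Q[:,0]-p[0]-p[1]*Q[:,1]),Q[:,2]-p[2])-9,[580,0.06,120],loss='soft_l1');print(len(Q),r.x)
np.save('scene1.npy',P)
E
```

```text
t 6.95 p [583.6  13.4 236.2] yang -4.13 tilt [-0.0011 -0.0004] F [-0.7 -0.  -1.2] w 13.9 g 29.9
(583.4, 14, 236) -> [ 0.006 -0.003  0.002]Traceback (most recent call last):
  File "<stdin>", line 5, in <module>
cv2.error: OpenCV(4.12.0) /io/opencv/modules/imgproc/src/convhull.cpp:143: error: (-215:Assertion failed) total >= 0 && (depth == CV_32F || depth == CV_32S) in function 'convexHull'
```

View pics/d.png

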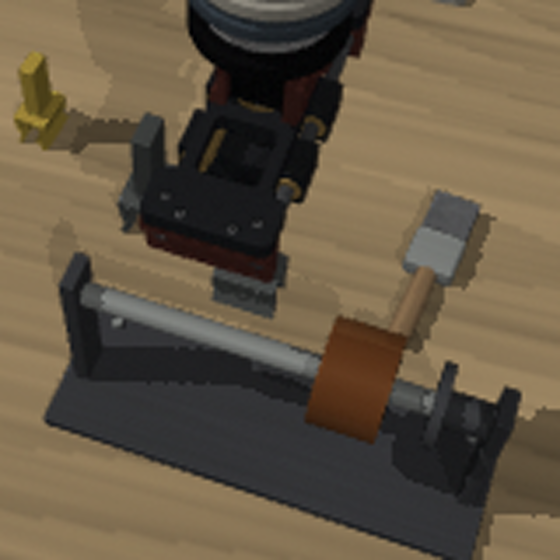

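The clip is held straight with its feet at crop (245,295), above the rod. I'll measure the clip against the rod in the same cloud.

```bash
python3 - <<'E'
from h import *
from scipy.optimize import least_squares
A=[cloud(grab('scene')) for _ in range(3)]
P=np.nanmedian(A,0)
for u,v in((265,190),(271,193),(275,196),(280,190)): print(u,v,P[v,u].round(1))
W=P[182:202,258:284].reshape(-1,3); W=W[(W[:,2]>150)]
print(len(W),np.nanpercentile(W,[2,50,98],axis=0).round(1))
F=W[(W[:,2]>192)&(W[:,2]<205)]; print(len(F),'front face x - slope*y:',np.polyfit(F[:,1],F[:,0],1).round(3),np.median(F,0).round(1),F[:,1].min(),F[:,1].max())
Q=P.reshape(-1,3);Q=Q[(abs(Q[:,0]-582-0.0735*Q[:,1])<12)&(Q[:,1]>-90)&(Q[:,1]<50)&(Q[:,2]>112)&(Q[:,2]<135)]
r=least_squares(lambda p:np.hypot((Q[:,0]-p[0]-p[1]*Q[:,1])/np.hypot(1,p[1]),Q[:,2]-p[2])-9,[580,0.06,120],loss='soft_l1');print(len(Q),r.x)
B=P.reshape(-1,3);B=B[(abs(B[:,0]-585)<30)&(B[:,1]>50)&(B[:,1]<125)&(B[:,2]>142)&(B[:,2]<162)];print('roll y',np.percentile(B[:,1],[1,3,97,99]))
togo()
E
```

```text
265 190 [597.9   2.9 221.2]
271 193 [597.6  16.1 214.3]
275 196 [593.3  24.6 198.9]
280 190 [578.1  31.7 203. ]
340 [[574.4  -8.3 191.5]
 [597.2  20.5 222.5]
 [672.8  38.8 374.8]]
69 front face x - slope*y: [-5.90000e-02  5.94533e+02] [594.7  13.5 196.5] -9.159150015937769 31.952965277943676
437 [5.81063167e+02 7.46541375e-02 1.19728534e+02]
roll y [ 66.56719961  67.68844286 112.93127158 114.45483178]
t 7.15 p [583.6  12.3 236.5] yang -4.2 tilt [-0.0003 -0.0002] F [-0.1  0.5 -0.1] w 14.0 g 29.9
```

Call:
jog_arm(
  commands=[
    [-1,[0,-0.007,0.15],[0,0,0]],
    [-1,[0,0,0.2],[0,0,0]],
    [-1,[0,0,0.15],[0,0,0]],
    [-1,[0,0,0.1],[0,0,0]],
    [-1,[0,0,0.05],[0,0,0]],
    [-1,[0,0,0],[0,0,0]],
    [-1,[0,0,0],[0,0,0]],
  ],
)

```text
t: 7.85
ee_pos: [583.9, 13.4, 171.9]
orientation: [2.299, 2.14, 0.001]
ft_force: [-0.1, -0.7, -0.7]
width: 13.9
grasp_force: 29.9
```

```bash
python3 -c "
from h import *
togo((582.8,12.3,171.5),(582.8,12.3,148))"
```

```text
t 7.85 p [583.9  13.4 171.9] yang -4.1 tilt [ 0.0007 -0.    ] F [-0.1 -0.7 -0.7] w 13.9 g 29.9
(582.8, 12.3, 171.5) -> [-0.011 -0.01   0.004]
(582.8, 12.3, 148) -> [-0.    -0.     0.235]
```

Call:
jog_arm(
  commands=[
    [-1,[0,-0.005,0.015],[0,0,0]],
    [-1,[0,0,0.015],[0,0,0]],
    [-1,[0,0,0.015],[0,0,0]],
    [-1,[0,0,0],[0,0,0]],
  ],
)

```text
t: 8.25
ee_pos: [582.8, 13.5, 166.8]
orientation: [-2.299, -2.141, 0.0]
ft_force: [-0.7, 0.9, -0.7]
width: 13.7
grasp_force: 29.9
```

Call:
jog_arm(
  commands=[
    [-1,[0,0,0.01],[0,0,0]],
    [-1,[0,0,0.01],[0,0,0]],
    [-1,[0,0,0],[0,0,0]],
  ],
)

```text
t: 8.55
ee_pos: [582.8, 13.5, 164.8]
orientation: [-2.299, -2.141, 0.0]
ft_force: [-1.1, 1.2, -0.4]
width: 14.2
grasp_force: 30.0
```

Call:
jog_arm(
  commands=[
    [-1,[0,0,0.01],[0,0,0]],
    [-1,[0,0,0.01],[0,0,0]],
    [-1,[0,0,0],[0,0,0]],
  ],
)

```text
t: 8.85
ee_pos: [583.3, 13.4, 163.2]
orientation: [2.299, 2.14, 0.001]
ft_force: [-1.4, -0.6, 3.7]
width: 13.8
grasp_force: 30.0
```

Call:
jog_arm(
  commands=[
    [-1,[0,0,0.01],[0,0,0]],
    [-1,[0,0,0],[0,0,0]],
  ],
)

```text
t: 9.05
ee_pos: [583.4, 13.4, 162.4]
orientation: [2.299, 2.14, 0.001]
ft_force: [-0.3, -0.3, 5.7]
width: 13.7
grasp_force: 30.0
```

Call:
jog_arm(
  commands=[
    [-1,[0,0,0.01],[0,0,0]],
    [-1,[0,0,0],[0,0,0]],
  ],
)

```text
t: 9.25
ee_pos: [583.6, 13.5, 161.7]
orientation: [2.299, 2.14, 0.002]
ft_force: [-2.3, -1.1, 7.0]
width: 13.7
grasp_force: 30.0
```

Call:
jog_arm(
  commands=[
    [-1,[0,0,0.01],[0,0,0]],
    [-1,[0,0,0],[0,0,0]],
  ],
)

```text
t: 9.45
ee_pos: [583.7, 13.5, 160.9]
orientation: [2.299, 2.14, 0.002]
ft_force: [-1.7, 0.9, 8.0]
width: 13.8
grasp_force: 30.0
```

Call:
jog_arm(
  commands=[
    [-1,[0,0,0.01],[0,0,0]],
    [-1,[0,0,0],[0,0,0]],
  ],
)

```text
t: 9.65
ee_pos: [583.9, 13.4, 160.1]
orientation: [2.298, 2.14, 0.003]
ft_force: [-2.3, 0.1, 9.6]
width: 13.9
grasp_force: 30.0
```

Call:
jog_arm(
  commands=[
    [-1,[0,0,0.01],[0,0,0]],
    [-1,[0,0,0],[0,0,0]],
  ],
)

```text
t: 9.85
ee_pos: [583.9, 13.5, 159.0]
orientation: [2.298, 2.14, 0.003]
ft_force: [-3.2, -0.5, 8.1]
width: 14.0
grasp_force: 30.0
```

Call:
jog_arm(
  commands=[
    [-1,[0,-0.008,0.01],[0,0,0]],
    [-1,[0,0,0],[0,0,0]],
  ],
)

```text
t: 10.05
ee_pos: [583.0, 13.5, 157.7]
orientation: [2.298, 2.14, 0.002]
ft_force: [-1.2, -1.0, 5.7]
width: 13.8
grasp_force: 30.0
```

Call:
jog_arm(
  commands=[
    [-1,[0,0,0.01],[0,0,0]],
    [-1,[0,0,0],[0,0,0]],
  ],
)

```text
t: 10.25
ee_pos: [582.8, 13.5, 156.4]
orientation: [2.299, 2.14, 0.002]
ft_force: [-0.8, 0.1, 5.6]
width: 13.7
grasp_force: 30.0
```

Call:
jog_arm(
  commands=[
    [-1,[0,0,0.01],[0,0,0]],
    [-1,[0,0,0],[0,0,0]],
  ],
)

```text
t: 10.45
ee_pos: [582.3, 13.5, 154.9]
orientation: [2.299, 2.14, 0.0]
ft_force: [0.3, -0.3, 2.7]
width: 13.7
grasp_force: 30.0
```

Call:
jog_arm(
  commands=[
    [-1,[0,0,0.01],[0,0,0]],
    [-1,[0,0,0.01],[0,0,0]],
    [-1,[0,0,0],[0,0,0]],
  ],
)

```text
t: 10.75
ee_pos: [581.9, 13.5, 152.3]
orientation: [-2.299, -2.14, 0.001]
ft_force: [-0.0, 0.8, -1.8]
width: 14.0
grasp_force: 29.9
```

Call:
jog_arm(
  commands=[
    [-1,[0,0,0.01],[0,0,0]],
    [-1,[0,0,0.01],[0,0,0]],
    [-1,[0,0,0],[0,0,0]],
  ],
)

```text
t: 11.05
ee_pos: [581.9, 13.5, 150.4]
orientation: [-2.299, -2.14, 0.001]
ft_force: [0.9, 0.5, -2.6]
width: 13.8
grasp_force: 29.9
```

Call:
jog_arm(
  commands=[
    [-1,[0,0,0.01],[0,0,0]],
    [-1,[0,0,0.005],[0,0,0]],
    [-1,[0,0,0],[0,0,0]],
  ],
)

```text
t: 11.35
ee_pos: [582.0, 13.5, 149.2]
orientation: [-2.299, -2.14, 0.0]
ft_force: [0.3, 0.1, -1.5]
width: 14.0
grasp_force: 29.9
```

Call:
jog_arm(
  commands=[
    [-1,[0,0,0.005],[0,0,0]],
    [-1,[0,0,0.003],[0,0,0]],
    [-1,[0,0,0],[0,0,0]],
  ],
)

```text
t: 11.65
ee_pos: [582.1, 13.5, 148.6]
orientation: [-2.299, -2.141, 0.0]
ft_force: [0.6, 0.2, -2.2]
width: 14.1
grasp_force: 29.9
```

Call:
jog_arm(
  commands=[
    [-1,[0,0,0.005],[0,0,0]],
    [-1,[0,0,0],[0,0,0]],
  ],
)

```text
t: 11.85
ee_pos: [582.2, 13.5, 148.2]
orientation: [2.299, 2.141, 0.0]
ft_force: [-0.3, -0.2, -0.3]
width: 14.2
grasp_force: 29.9
```

Call:
jog_arm(
  commands=[
    [-1,[0,0,0.005],[0,0,0]],
    [-1,[0,0,0],[0,0,0]],
  ],
)

```text
t: 12.05
ee_pos: [582.3, 13.5, 148.2]
orientation: [2.299, 2.141, 0.0]
ft_force: [-1.7, 0.2, 5.4]
width: 13.4
grasp_force: 30.0
```

Call:
jog_arm(
  commands=[
    [-1,[0,0,0.005],[0,0,0]],
    [-1,[0,0,0],[0,0,0]],
  ],
)

```text
t: 12.25
ee_pos: [582.4, 13.5, 148.1]
orientation: [2.299, 2.14, 0.001]
ft_force: [-3.4, -0.2, 9.4]
width: 13.7
grasp_force: 30.0
```

Force rose sharply at TCP z 148.1, the expected height for the seat to be home, so the clip is snapped on. I'll take off the downward load and slide.

Call:
jog_arm(
  commands=[
    [-1,[0,0,-0.008],[0,0,0]],
    [-1,[0,0,0],[0,0,0]],
    [-1,[0,0,0],[0,0,0]],
    [-1,[0,0,0],[0,0,0]],
    [-1,[0.01,0,0],[0,0,0]],
    [-1,[0.01,0,0],[0,0,0]],
    [-1,[0.01,0,0],[0,0,0]],
    [-1,[0,0,0],[0,0,0]],
  ],
)

```text
t: 13.05
ee_pos: [582.4, 15.0, 148.2]
orientation: [2.297, 2.14, -0.003]
ft_force: [-3.0, -6.2, 5.6]
width: 13.7
grasp_force: 30.0
```

```bash
python3 - <<'E'
from h import *
togo((582.9+3.7,66,148.1))
d=grab('scene');P=cloud(d).reshape(-1,3);cv2.imwrite('pics/e.png',cv2.resize(d['image'][130:270,220:360],None,fx=4,fy=4,interpolation=cv2.INTER_CUBIC))
B=P[(abs(P[:,0]-585)<30)&(P[:,1]>50)&(P[:,1]<125)&(P[:,2]>142)&(P[:,2]<162)];print('roll y',np.percentile(B[:,1],[1,3,97,99]))
B=P[(abs(P[:,0]-585)<30)&(P[:,1]>-25)&(P[:,1]<50)&(P[:,2]>130.5)&(P[:,2]<136)];print('clip',len(B),np.percentile(B,[1,50,99],axis=0).round(1))
E
```

```text
t 13.05 p [582.4  15.  148.2] yang -4.05 tilt [-0.0001 -0.0027] F [-3.  -6.2  5.6] w 13.7 g 30.0
(586.6, 66, 148.1) -> [ 0.512  0.006 -0.001]
roll y [ 66.60391874  67.73136048 112.90260231 114.51269946]
clip 14 [[569.8  22.7 130.9]
 [577.9  32.2 133.4]
 [596.8  44.1 135.6]]
```

View pics/e.png

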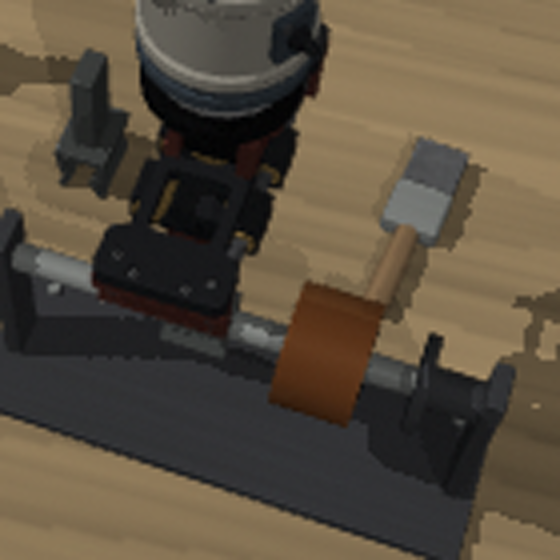

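The clip sits on the rod at crop (195,335), with the roll at (330,355) still unmoved. Now sliding.

Call:
jog_arm(
  commands=[
    [-1,[0.02,0,-0.005],[0,0,0]],
    [-1,[0.02,0,0],[0,0,0]],
    [-1,[0.02,0,0],[0,0,0]],
    [-1,[0.02,0,0],[0,0,0]],
    [-1,[0.02,0,0],[0,0,0]],
    [-1,[0.02,0,0],[0,0,0]],
  ],
)

```text
t: 13.7
ee_pos: [583.2, 27.1, 148.2]
orientation: [2.298, 2.14, -0.003]
ft_force: [-1.5, -6.4, 2.4]
width: 13.5
grasp_force: 30.0
```

```bash
python3 -c "
from h import *
togo((584,26,148.2))"
```

```text
t 13.7 p [583.2  27.1 148.2] yang -4.06 tilt [-0.0003 -0.0023] F [-1.5 -6.4  2.4] w 13.5 g 30.0
(584, 26, 148.2) -> [-0.01   0.009  0.   ]
```

Call:
jog_arm(
  commands=[
    [-1,[0.025,0,0],[0,0,0]],
    [-1,[0.025,0,0],[0,0,0]],
    [-1,[0.025,0,0],[0,0,0]],
    [-1,[0.025,0,0],[0,0,0]],
    [-1,[0.025,0,0],[0,0,0]],
    [-1,[0.025,0,0],[0,0,0]],
    [-1,[0.02,0,0],[0,0,0]],
  ],
)

```text
t: 14.4
ee_pos: [584.4, 44.1, 148.2]
orientation: [2.298, 2.14, -0.003]
ft_force: [-1.6, -7.0, 2.6]
width: 14.0
grasp_force: 30.0
```

Call:
jog_arm(
  commands=[
    [-1,[0.015,0,0],[0,0,0]],
    [-1,[0.015,0,0],[0,0,0]],
    [-1,[0.015,0,0],[0,0,0]],
    [-1,[0.015,0,0],[0,0,0]],
  ],
)

```text
t: 14.8
ee_pos: [584.8, 49.6, 148.3]
orientation: [2.297, 2.14, -0.004]
ft_force: [-2.2, -9.2, 4.5]
width: 14.0
grasp_force: 30.0
```

Call:
jog_arm(
  commands=[
    [-1,[0.02,0,0],[0,0,0]],
    [-1,[0.02,0,0],[0,0,0]],
    [-1,[0.02,0,0],[0,0,0]],
    [-1,[0.02,0,0],[0,0,0]],
    [-1,[0.02,0,0],[0,0,0]],
  ],
)

```text
t: 15.3
ee_pos: [585.7, 59.2, 148.8]
orientation: [2.297, 2.14, -0.004]
ft_force: [-2.1, -9.5, 7.2]
width: 13.9
grasp_force: 30.0
```

```bash
python3 - <<'E'
from h import *
togo((582.6+.0735*75,75,148.2))
P=np.nanmedian([cloud(grab('scene')) for _ in range(3)],0).reshape(-1,3)
B=P[(abs(P[:,0]-585)<30)&(P[:,1]>50)&(P[:,1]<136)&(P[:,2]>142)&(P[:,2]<162)];print('roll y',np.percentile(B[:,1],[1,3,97,99]))
E
```

```text
t 15.3 p [585.7  59.2 148.8] yang -4.05 tilt [ 0.     -0.0036] F [-2.1 -9.5  7.2] w 13.9 g 30.0
(588.1125000000001, 75, 148.2) -> [0.159 0.013 0.005]
roll y [ 73.66043582  82.0874546  117.54603275 118.8180114 ]
```

The roll has moved only about 4 mm where I expected more, so I'm checking for a pitch or slip of the clip.

```bash
python3 - <<'E'
from h import *
d=grab('scene');d2=grab('top')
a=cv2.resize(d['image'][165:255,255:355],None,fx=6,fy=6,interpolation=cv2.INTER_CUBIC)
cv2.imwrite('pics/f.png',cv2.convertScaleAbs(a,alpha=1.8))
P=cloud(d);Q=P.reshape(-1,3)
m=(abs(Q[:,0]-587)<40)&(Q[:,1]>60)&(Q[:,1]<140)&(Q[:,2]>100)&(Q[:,2]<162)
for z in (105,115,125,135,145,152):
    B=Q[(abs(Q[:,0]-587)<42)&(Q[:,1]>20)&(Q[:,1]<140)&(abs(Q[:,2]-z)<4)];print(z,np.sort(B[:,1]).round(0)[::max(1,len(B)//14)])
T=cloud(d2).reshape(-1,3);B=T[(abs(T[:,0]-587)<30)&(T[:,1]>50)&(T[:,1]<138)&(T[:,2]>142)&(T[:,2]<162)];print('top roll',len(B),np.percentile(B[:,1],[1,3,97,99]))
T=np.load('top0.npy').reshape(-1,3);B=T[(abs(T[:,0]-587)<30)&(T[:,1]>50)&(T[:,1]<138)&(T[:,2]>142)&(T[:,2]<162)];print('top roll before',len(B),np.percentile(B[:,1],[1,3,97,99]))
E
```

```text
105 [31. 36. 41. 45. 48. 50. 53. 56. 57. 58. 60. 62. 63. 65. 66.]
115 [ 27.  30.  34.  37.  42.  47.  52.  57.  61.  75.  82.  86.  91.  96.
 101. 106. 113. 140.]
125 [ 32.  49.  66.  78.  86.  97. 106. 119. 122. 125. 127. 131. 134. 137.]
135 [ 68.  72.  75.  79.  83.  86.  89.  93.  96.  98. 102. 104. 107. 111.
 114. 118.]
145 [ 69.  74.  77.  82.  86.  89.  91.  94.  96.  99. 102. 105. 107. 111.
 114. 119.]
152 [ 85.  88.  90.  93.  95.  98. 100. 102. 104. 107. 109. 111. 113. 115.
 118.]
top roll 10 [114.71491353 114.78820493 118.0114456  118.01851845]
top roll before 318 [ 65.82427093  67.60475191 114.17765873 114.77620315]
```

View pics/f.png

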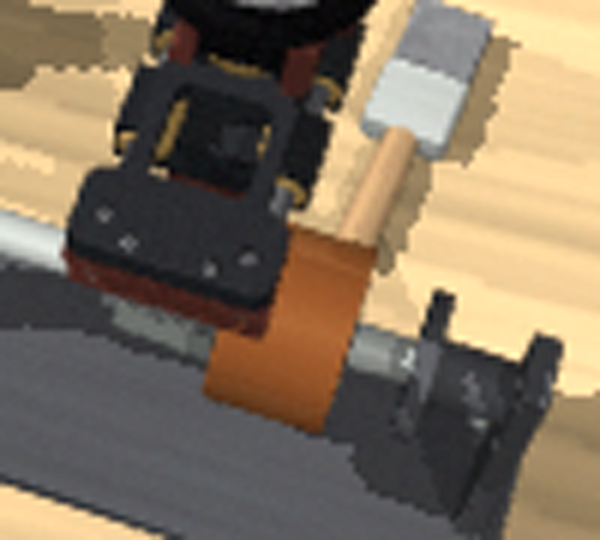

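The image shows the clip touching the roll but the fingers ahead of the clip's middle, near the roll face (crop (265,330)). The handle has slipped in the pads. I'll back off, let go and look.

Call:
jog_arm(
  commands=[
    [-1,[-0.02,0,0],[0,0,0]],
    [-1,[-0.01,0,0],[0,0,0]],
    [0,[0,0,0],[0,0,0]],
    [0,[0,0,0],[0,0,0]],
    [0,[0,0,0],[0,0,0]],
  ],
)

```text
t: 16.05
ee_pos: [585.3, 58.4, 148.1]
orientation: [-2.299, -2.141, 0.001]
ft_force: [-0.3, 0.0, -0.4]
width: 34.1
grasp_force: 0.0
```

Call:
jog_arm(
  commands=[
    [0,[0,0,-0.2],[0,0,0]],
    [0,[0,0,-0.3],[0,0,0]],
    [0,[0,0,-0.3],[0,0,0]],
    [0,[-0.4,0,0],[0,0,0]],
    [0,[-0.4,0,0],[0,0,0]],
    [0,[-0.2,0,0],[0,0,0]],
    [-1,[0,0,0],[0,0,0]],
  ],
)

```text
t: 16.75
ee_pos: [578.0, -43.5, 228.3]
orientation: [2.302, 2.137, -0.001]
ft_force: [0.2, -0.4, -0.1]
width: 38.8
grasp_force: 0.0
```

```bash
python3 - <<'E'
from h import *
togo()
d=grab('scene')
a=cv2.resize(d['image'][165:255,255:355],None,fx=6,fy=6,interpolation=cv2.INTER_CUBIC)
cv2.imwrite('pics/g.png',cv2.convertScaleAbs(a,alpha=1.8))
P=np.nanmedian([cloud(grab('scene')) for _ in range(3)],0);np.save('scene2.npy',P);Q=P.reshape(-1,3)
for z in (108,116,124,132,140,148,156,164,172,180,186,192):
    B=Q[(abs(Q[:,0]-587)<20)&(Q[:,1]>10)&(Q[:,1]<70)&(abs(Q[:,2]-z)<4)]
    if len(B): print(z,len(B),np.percentile(B[:,1],[0,50,100]).round(1),np.percentile(B[:,0],[0,50,100]).round(1))
B=Q[(abs(Q[:,0]-587)<30)&(Q[:,1]>50)&(Q[:,1]<138)&(Q[:,2]>142)&(Q[:,2]<157)];print('roll',np.percentile(B[:,1],[0,1,3,97,99,100]).round(1))
E
```

```text
t 16.75 p [578.  -43.5 228.3] yang -4.26 tilt [-0.0001 -0.0004] F [ 0.2 -0.4 -0.1] w 38.8 g 0.0
108 47 [29.1 48.  67. ] [594.1 597.6 600.1]
116 13 [10.5 36.7 66.1] [590.  596.9 599.5]
124 50 [10.  24.6 65.7] [575.9 590.5 600.1]
132 145 [10.6 44.2 69.2] [571.5 591.8 601.7]
140 19 [38.9 53.  68.2] [573.3 592.6 593.6]
148 17 [38.4 48.2 69.3] [586.7 592.9 605.8]
156 20 [37.9 51.1 69.9] [582.3 593.1 599.3]
164 18 [37.6 50.6 60.9] [584.3 593.6 594.5]
172 20 [37.  47.9 60.7] [586.6 593.8 594.9]
180 19 [36.3 48.7 60.5] [589.3 594.1 595.2]
186 59 [37.4 49.8 60.5] [581.7 590.4 595.8]
192 52 [37.4 49.6 60.2] [581.7 588.6 594.8]
roll [ 50.1  52.8  59.2 116.9 118.7 119.6]
```

View pics/g.png

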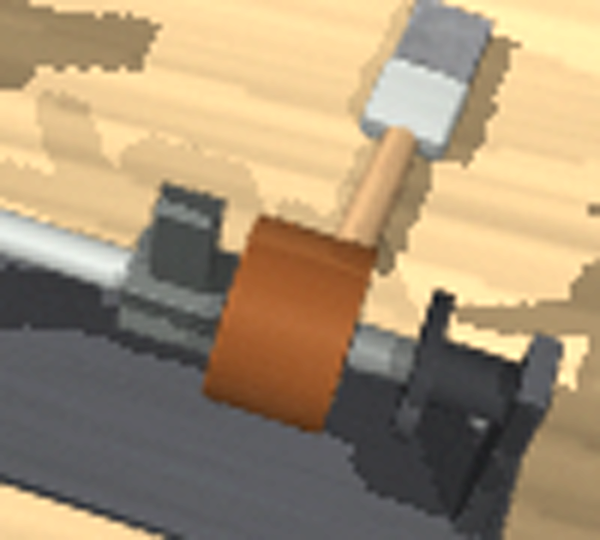

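The clip is upright and home on the rod. Its handle spans y ≈ 37–60 (crop (190,235)) and it touches the roll, whose face is at about 69. The pads slipped, so I'll push the handle's rear edge with closed fingers, low down and clear of the roll.

Call:
jog_arm(
  commands=[
    [-1,[0.2,0,0],[0,0,0]],
    [-1,[0.25,0,0],[0,0,0]],
    [-1,[0.15,0,0],[0,0,0]],
    [-1,[0,0,0],[0,0,0]],
    [-1,[0,0,0],[0,0,0]],
  ],
)

```text
t: 17.45
ee_pos: [582.5, 19.0, 228.3]
orientation: [2.297, 2.143, -0.001]
ft_force: [-0.7, -0.4, 0.3]
width: 0.5
grasp_force: 0.0
```

```bash
python3 - <<'E'
from h import *
togo((583.2,20,228),(583.2,20,141))
# tilt check: plane normal of the handle's +x face, and the end-post edge as reference
P=np.load('scene2.npy').reshape(-1,3)
def pl(B):
    c=B.mean(0);n=np.linalg.svd(B-c)[2][2];return n*np.sign(n[0]),len(B)
B=P[(P[:,1]>39)&(P[:,1]<59)&(P[:,2]>142)&(P[:,2]<184)&(P[:,0]>590)&(P[:,0]<598)];print('now',pl(B))
S=np.load('scene0.npy').reshape(-1,3)
B=S[(np.hypot(S[:,0]-444,S[:,1]+205)<16)&(S[:,2]>42)&(S[:,2]<82)];print('start',pl(B))
E
```

```text
t 17.45 p [582.5  19.  228.3] yang -3.99 tilt [-0.0002 -0.0004] F [-0.7 -0.4  0.3] w 0.5 g 0.0
(583.2, 20, 228) -> [0.011 0.006 0.003]
(583.2, 20, 141) -> [0.   0.   0.87]
now (array([ 0.9965115 , -0.071164  , -0.04359493]), 75)
start (array([ 0.99988524, -0.01080248, -0.01062092]), 75)
```

Call:
jog_arm(
  commands=[
    [-1,[0.01,0.005,0.3],[0,0,0]],
    [-1,[0,0,0.3],[0,0,0]],
    [-1,[0,0,0.2],[0,0,0]],
    [-1,[0,0,0.07],[0,0,0]],
    [-1,[0,0,0],[0,0,0]],
    [-1,[0,0,0],[0,0,0]],
  ],
)

```text
t: 18.05
ee_pos: [583.8, 19.1, 142.3]
orientation: [2.299, 2.14, 0.001]
ft_force: [0.7, 0.7, 0.6]
width: 0.0
grasp_force: 0.0
```

Call:
jog_arm(
  commands=[
    [-1,[0.02,0,0],[0,0,0]],
    [-1,[0.02,0,0],[0,0,0]],
    [-1,[0.01,0,0],[0,0,0]],
    [-1,[0.01,0,0],[0,0,0]],
    [-1,[0.01,0,0],[0,0,0]],
  ],
)

```text
t: 18.55
ee_pos: [583.7, 26.4, 141.6]
orientation: [2.299, 2.141, -0.0]
ft_force: [-0.4, -4.0, 2.6]
width: 0.7
grasp_force: 1.6
```

Call:
jog_arm(
  commands=[
    [-1,[0.01,0,0],[0,0,0]],
    [-1,[0.01,0,0],[0,0,0]],
    [-1,[0.01,0,0],[0,0,0]],
  ],
)

```text
t: 18.85
ee_pos: [584.5, 28.2, 142.1]
orientation: [2.297, 2.139, -0.001]
ft_force: [-0.8, -7.3, 6.1]
width: 0.6
grasp_force: 3.9
```

Call:
jog_arm(
  commands=[
    [-1,[0.01,0,0],[0,0,0]],
    [-1,[0.01,0,0],[0,0,0]],
    [-1,[0.01,0,0],[0,0,0]],
    [-1,[0.01,0,0],[0,0,0]],
    [-1,[0.01,0,0],[0,0,0]],
  ],
)

```text
t: 19.35
ee_pos: [585.6, 32.4, 143.0]
orientation: [2.296, 2.138, 0.0]
ft_force: [-0.1, -9.9, 8.9]
width: 0.4
grasp_force: 5.5
```

```bash
cat >> h.py <<'E'
def look():
    togo()
    Q=np.nanmedian([cloud(grab('scene')) for _ in range(3)],0).reshape(-1,3)
    B=Q[(abs(Q[:,0]-587)<30)&(Q[:,1]>80)&(Q[:,1]<141)&(Q[:,2]>151)&(Q[:,2]<162)];print('roll far',np.percentile(B[:,1],[97,99]).round(1))
    for z in (108,150,160,170,180,190):
        B=Q[(abs(Q[:,0]-589)<14)&(Q[:,1]>20)&(Q[:,1]<110)&(abs(Q[:,2]-z)<5)]
        if len(B): print(z,len(B),np.percentile(B[:,1],[0,50,100]).round(1),np.percentile(B[:,0],[50,100]).round(1))
E
python3 -c "
from h import *
look()"
```

```text
t 19.35 p [585.6  32.4 143. ] yang -4.07 tilt [ 0.0031 -0.0031] F [-0.1 -9.9  8.9] w 0.4 g 5.5
roll far [118.2 119.5]
108 54 [28.  50.7 67.5] [599.4 602.8]
150 35 [ 55.1  81.2 109.1] [595.4 602.9]
160 176 [ 54.5  90.2 109.9] [590.8 602.9]
170 10 [54.1 59.8 65.5] [595.9 596.7]
180 12 [55.4 61.3 66.9] [596.8 597.7]
190 40 [54.4 61.6 68.5] [591.9 597.8]h.py:21: RuntimeWarning: All-NaN slice encountered
  Q=np.nanmedian([cloud(grab('scene')) for _ in range(3)],0).reshape(-1,3)
```

Pushing high makes the clip pitch forward: the handle top is at 68 while the feet stay at 28–67, so it jams. I'll back off, straddle the rod with the fingers about 23 mm apart, and push the jaws' rear faces at axis height, which gives no pitching moment.

Call:
jog_arm(
  commands=[
    [-1,[-0.03,0,0],[0,0,0]],
    [-1,[-0.1,0,0],[0,0,0]],
    [-1,[-0.12,0,0],[0,0,0]],
    [-0.48,[0,0,0],[0,0,0]],
    [-0.48,[0,0,0],[0,0,0]],
    [-0.48,[0,0,0],[0,0,0]],
    [-0.48,[0,0,0],[0,0,0]],
  ],
)

```text
t: 20.2
ee_pos: [582.3, 9.8, 141.3]
orientation: [-2.299, -2.141, 0.0]
ft_force: [0.4, -0.2, 0.4]
width: 22.6
grasp_force: 0.0
```

```bash
python3 -c "
from h import *
togo((582.2,9,141),(582.2,9,115))
look()" 2>/dev/null
```

```text
t 20.2 p [582.3   9.8 141.3] yang -4.08 tilt [-0.0002  0.0001] F [ 0.4 -0.2  0.4] w 22.6 g 0.0
(582.2, 9, 141) -> [-0.008 -0.001  0.003]
(582.2, 9, 115) -> [-0.    0.    0.26]
t 20.2 p [582.3   9.8 141.3] yang -4.08 tilt [-0.0002  0.0001] F [ 0.4 -0.2  0.4] w 22.6 g 0.0
roll far [118.1 119.5]
108 59 [28.1 48.  67.5] [599.2 602.1]
150 40 [ 40.7  75.  108.5] [594.8 602.8]
160 189 [ 42.5  88.9 109.9] [590.6 603. ]
170 23 [41.7 54.1 65.4] [595.5 596.4]
180 18 [44.  53.3 64.7] [596. 597.]
190 73 [43.4 55.4 67.1] [592.1 597.4]
```

Call:
jog_arm(
  commands=[
    [-0.48,[-0.01,0,0.06],[0,0,0]],
    [-0.48,[0,0,0.06],[0,0,0]],
    [-0.48,[0,0,0],[0,0,0]],
  ],
)

```text
t: 20.65
ee_pos: [581.4, 8.5, 128.2]
orientation: [-2.298, -2.14, 0.002]
ft_force: [0.5, 0.7, -1.5]
width: 22.9
grasp_force: 0.0
```

Call:
jog_arm(
  commands=[
    [-0.48,[0,0,0.05],[0,0,0]],
    [-0.48,[0,0,0.05],[0,0,0]],
    [-0.48,[0,0,0.04],[0,0,0]],
    [-0.48,[0,0,0],[0,0,0]],
  ],
)

```text
t: 21.05
ee_pos: [581.8, 8.5, 114.6]
orientation: [-2.299, -2.14, 0.001]
ft_force: [0.6, 0.3, 0.5]
width: 22.8
grasp_force: 0.0
```

Call:
jog_arm(
  commands=[
    [-0.48,[0.03,0.003,0],[0,0,0]],
    [-0.48,[0.03,0,0],[0,0,0]],
    [-0.48,[0.02,0,0],[0,0,0]],
    [-0.48,[0.01,0,0],[0,0,0]],
    [-0.48,[0.01,0,0],[0,0,0]],
  ],
)

```text
t: 21.55
ee_pos: [583.4, 18.7, 115.5]
orientation: [2.299, 2.141, 0.0]
ft_force: [0.7, 0.1, -0.2]
width: 23.1
grasp_force: 0.0
```

Call:
jog_arm(
  commands=[
    [-0.48,[0.01,0,0],[0,0,0]],
    [-0.48,[0.01,0,0],[0,0,0]],
    [-0.48,[0.01,0,0],[0,0,0]],
  ],
)

```text
t: 21.85
ee_pos: [583.5, 21.5, 115.4]
orientation: [-2.299, -2.141, 0.0]
ft_force: [-0.7, 0.1, -0.1]
width: 23.0
grasp_force: 0.0
```

Call:
jog_arm(
  commands=[
    [-0.48,[0.01,0,0],[0,0,0]],
    [-0.48,[0.01,0,0],[0,0,0]],
  ],
)

```text
t: 22.05
ee_pos: [583.7, 23.5, 115.4]
orientation: [2.299, 2.141, -0.0]
ft_force: [0.5, -0.7, 0.2]
width: 23.1
grasp_force: 0.0
```

```bash
python3 -c "
from h import *
look()" 2>/dev/null
```

```text
t 22.05 p [583.7  23.5 115.4] yang -4.09 tilt [-0. -0.] F [ 0.5 -0.7  0.2] w 23.1 g 0.0
roll far [117.8 119. ]
108 37 [44.3 55.4 67.5] [600.  602.4]
150 42 [ 45.7  80.4 110. ] [595.  602.8]
160 181 [ 45.2  88.8 109.7] [590.3 602.2]
170 21 [44.6 56.  65.4] [595.3 596.6]
180 13 [49.1 57.9 66.4] [596.5 597.4]
190 44 [52.4 59.4 67. ] [591.8 597.7]
```

Call:
jog_arm(
  commands=[
    [-0.48,[0.01,0,0],[0,0,0]],
    [-0.48,[0.01,0,0],[0,0,0]],
  ],
)

```text
t: 22.4
ee_pos: [583.8, 25.5, 115.4]
orientation: [-2.299, -2.141, -0.0]
ft_force: [0.3, 0.1, -0.3]
width: 22.9
grasp_force: 0.0
```

Call:
jog_arm(
  commands=[
    [-0.48,[0.01,0,0],[0,0,0]],
    [-0.48,[0.01,0,0],[0,0,0]],
  ],
)

```text
t: 22.6
ee_pos: [584.0, 27.5, 115.4]
orientation: [2.299, 2.141, 0.0]
ft_force: [0.0, -0.2, 0.3]
width: 23.1
grasp_force: 0.0
```

```bash
python3 - 2>/dev/null <<'E'
from h import *
togo()
# clip section from start clouds, in clip axes
P=np.vstack([np.load('top0.npy').reshape(-1,3),np.load('scene0.npy').reshape(-1,3)])
a=np.radians(-22);c,s=np.cos(a),np.sin(a)
D=P[:,:2]-[444.1,-205];X=D[:,0]*c+D[:,1]*s;Y=-D[:,0]*s+D[:,1]*c
for z in range(3,40,4):
    m=(abs(X)<22)&(abs(Y)<26)&(abs(P[:,2]-z)<2);print(z,m.sum(),np.percentile(X[m],[0,10,50,90,100]).round(1),np.percentile(Y[m],[0,50,100]).round(1))
E
```

```text
t 22.6 p [584.   27.5 115.4] yang -4.09 tilt [ 0. -0.] F [ 0.  -0.2  0.3] w 23.1 g 0.0
3 60 [-21.8 -19.2   5.2  20.2  21.6] [-25.8  11.9  25.5]
7 24 [-20.  -13.4  10.9  12.7  19.1] [-24.   -2.6  20.2]
11 10 [-13.6  -6.9  10.3  11.3  11.9] [-8.5 13.3 19.9]
15 8 [-8.5 -8.  -6.4 11.3 11.6] [-11.   15.6  19.5]
19 8 [-11.1  -9.8  11.   12.8  13.1] [-13.   14.5  19.5]
23 9 [-14.2 -11.9  12.4  13.   13.1] [-19.5   7.6  20.5]
27 8 [-14.2 -13.2  -5.3  13.6  14. ] [-17.5   9.4  20.5]
31 57 [-14.4 -10.5   5.2  13.7  14.4] [-20.   11.8  20. ]
35 74 [-14.6 -12.7   0.1  13.7  14.9] [-19.3   8.6  20.3]
39 17 [-10.2  -8.7   4.6  11.4  14.5] [-16.8   6.2  17.6]
```

The clip's waist at that height is only ±11.4 mm, so the fingers slid alongside it. I'll back off, narrow the opening to about 21 mm, and push on the wider shoulder just above the axis.

Call:
jog_arm(
  commands=[
    [-0.48,[-0.05,0,0],[0,0,0]],
    [-0.48,[-0.08,0,0],[0,0,0]],
    [-0.48,[-0.04,-0.003,-0.025],[0,0,0]],
    [-0.48,[0,0,0],[0,0,0]],
    [-0.53,[0,0,0],[0,0,0]],
    [-0.53,[0,0,0],[0,0,0]],
  ],
)

```text
t: 23.2
ee_pos: [582.5, 10.5, 118.0]
orientation: [-2.3, -2.141, -0.0]
ft_force: [-0.7, -0.2, 0.3]
width: 20.7
grasp_force: 0.0
```

Call:
jog_arm(
  commands=[
    [-0.53,[0.03,0,0],[0,0,0]],
    [-0.53,[0.02,0,0],[0,0,0]],
    [-0.53,[0.01,0,0],[0,0,0]],
    [-0.53,[0,0,0],[0,0,0]],
  ],
)

```text
t: 23.6
ee_pos: [582.9, 16.8, 117.9]
orientation: [-2.299, -2.141, 0.0]
ft_force: [0.2, 0.4, -0.2]
width: 20.4
grasp_force: 0.0
```

Call:
jog_arm(
  commands=[
    [-0.53,[0.01,0,0],[0,0,0]],
    [-0.53,[0.01,0,0],[0,0,0]],
  ],
)

```text
t: 23.8
ee_pos: [583.0, 18.6, 117.9]
orientation: [-2.299, -2.141, 0.0]
ft_force: [-0.3, 0.3, 0.4]
width: 20.9
grasp_force: 0.0
```

Call:
jog_arm(
  commands=[
    [-0.53,[0.01,0,0],[0,0,0]],
    [-0.53,[0.01,0,0],[0,0,0]],
  ],
)

```text
t: 24.0
ee_pos: [583.2, 20.5, 117.9]
orientation: [2.299, 2.141, 0.0]
ft_force: [0.3, -0.3, 0.1]
width: 20.3
grasp_force: 0.0
```

Call:
jog_arm(
  commands=[
    [-0.53,[0.01,0,0],[0,0,0]],
    [-0.53,[0.01,0,0],[0,0,0]],
  ],
)

```text
t: 24.2
ee_pos: [583.3, 22.5, 117.9]
orientation: [2.299, 2.141, -0.0]
ft_force: [-0.1, 0.2, 0.3]
width: 20.6
grasp_force: 0.0
```

Call:
jog_arm(
  commands=[
    [-0.53,[0.01,0,0],[0,0,0]],
    [-0.53,[0,0,0],[0,0,0]],
  ],
)

```text
t: 24.4
ee_pos: [583.4, 23.6, 117.9]
orientation: [2.299, 2.141, -0.0]
ft_force: [-0.2, 0.9, 0.5]
width: 20.5
grasp_force: 0.0
```

```bash
python3 -c "
from h import *
look()" 2>/dev/null
```

```text
t 24.4 p [583.4  23.6 117.9] yang -4.09 tilt [-0. -0.] F [-0.2  0.9  0.5] w 20.5 g 0.0
roll far [118.1 119.5]
108 37 [42.9 55.5 67.5] [599.7 602.6]
150 38 [ 45.6  76.9 109.6] [594.9 602.8]
160 187 [ 45.   88.8 109.9] [591.3 602.2]
170 18 [44.5 53.9 65.3] [595.5 596.4]
180 19 [44.4 57.9 66.4] [596.5 597.3]
190 44 [51.9 59.2 67. ] [591.5 597.7]
```

Call:
jog_arm(
  commands=[
    [-0.53,[0.01,0,0],[0,0,0]],
    [-0.53,[0.01,0,0],[0,0,0]],
  ],
)

```text
t: 24.75
ee_pos: [583.5, 25.5, 117.9]
orientation: [-2.299, -2.141, -0.0]
ft_force: [-0.5, 0.8, -0.2]
width: 20.8
grasp_force: 0.0
```

Call:
jog_arm(
  commands=[
    [-0.53,[0.01,0,0],[0,0,0]],
    [-0.53,[0.01,0,0],[0,0,0]],
  ],
)

```text
t: 24.95
ee_pos: [583.7, 27.6, 117.9]
orientation: [-2.299, -2.141, -0.0]
ft_force: [0.3, -0.3, -0.7]
width: 20.7
grasp_force: 0.0
```

```bash
python3 - 2>/dev/null <<'E'
from h import *
togo()
P=np.load('scene2.npy').reshape(-1,3)
# clip on rod after release, relative to rod line
X=P[:,0]-(581.06+.0747*P[:,1])
for z in range(102,140,4):
    m=(abs(X)<24)&(P[:,1]>20)&(P[:,1]<72)&(abs(P[:,2]-z)<2);print(z,m.sum(),np.sort(P[m,1])[:8].round(0),np.percentile(X[m],[0,50,90,100]).round(1))
E
```

```text
t 24.95 p [583.7  27.6 117.9] yang -4.09 tilt [-0.  0.] F [ 0.3 -0.3 -0.7] w 20.7 g 0.0
102 10 [30. 33. 35. 38. 43. 46. 55. 58.] [14.  14.9 15.4 15.5]
106 25 [30. 30. 32. 35. 38. 40. 40. 42.] [11.3 13.7 14.9 15.4]
110 22 [29. 31. 32. 34. 37. 37. 39. 40.] [10.5 11.8 12.7 13.4]
114 2 [41. 54.] [11.2 11.6 11.9 11.9]
118 9 [21. 26. 29. 34. 37. 39. 52. 59.] [ 8.7 13.4 14.  14.1]
122 15 [20. 23. 23. 25. 32. 34. 42. 44.] [ 7.1 13.9 14.4 14.8]
126 17 [21. 22. 24. 24. 25. 26. 27. 27.] [-6.9  7.6 14.6 15.4]
130 20 [20. 21. 22. 23. 23. 24. 25. 26.] [-3.8  9.  15.5 16.1]
134 113 [29. 29. 29. 30. 30. 30. 30. 31.] [-13.6   8.3  14.4  16.2]
138 9 [44. 46. 49. 51. 56. 58. 61. 68.] [-12.9   7.8   7.9   8.1]
```

```bash
python3 - 2>/dev/null <<'E'
from h import *
d=grab('scene')
a=cv2.resize(d['image'][165:240,240:340],None,fx=8,fy=8,interpolation=cv2.INTER_CUBIC)
cv2.imwrite('pics/h.png',cv2.convertScaleAbs(a,alpha=2.0))
P=cloud(d).reshape(-1,3);X=P[:,0]-(581.06+.0747*P[:,1])
for z in range(102,200,6):
    m=(X>9)&(X<32)&(P[:,1]>0)&(P[:,1]<70)&(abs(P[:,2]-z)<3)
    if m.sum(): print(z,m.sum(),np.percentile(P[m,1],[0,10,50,90,100]).round(0),'X',np.percentile(X[m],[0,50,100]).round(0))
E
```

```text
102 7 [51. 52. 58. 65. 66.] X [15. 17. 17.]
108 20 [48. 50. 58. 65. 68.] X [11. 15. 17.]
114 5 [52. 53. 57. 64. 67.] X [12. 13. 14.]
120 7 [49. 51. 59. 67. 69.] X [14. 15. 15.]
126 13 [49. 52. 59. 65. 68.] X [14. 15. 15.]
132 20 [49. 50. 60. 68. 69.] X [ 9. 14. 16.]
138 12 [48. 49. 54. 66. 67.] X [ 9. 13. 18.]
144 1 [70. 70. 70. 70. 70.] X [30. 30. 30.]
150 2 [51. 51. 52. 53. 53.] X [ 9. 10. 10.]
156 5 [50. 51. 55. 59. 62.] X [ 9. 10. 10.]
162 8 [50. 52. 57. 61. 64.] X [ 9. 10. 11.]
168 10 [49. 50. 55. 62. 63.] X [ 9. 10. 11.]
174 8 [49. 51. 57. 64. 65.] X [ 9. 10. 11.]
180 9 [49. 51. 58. 63. 65.] X [10. 12. 12.]
186 8 [55. 57. 62. 65. 66.] X [10. 11. 12.]
192 6 [57. 57. 60. 65. 66.] X [ 9. 10. 12.]
```

View pics/h.png

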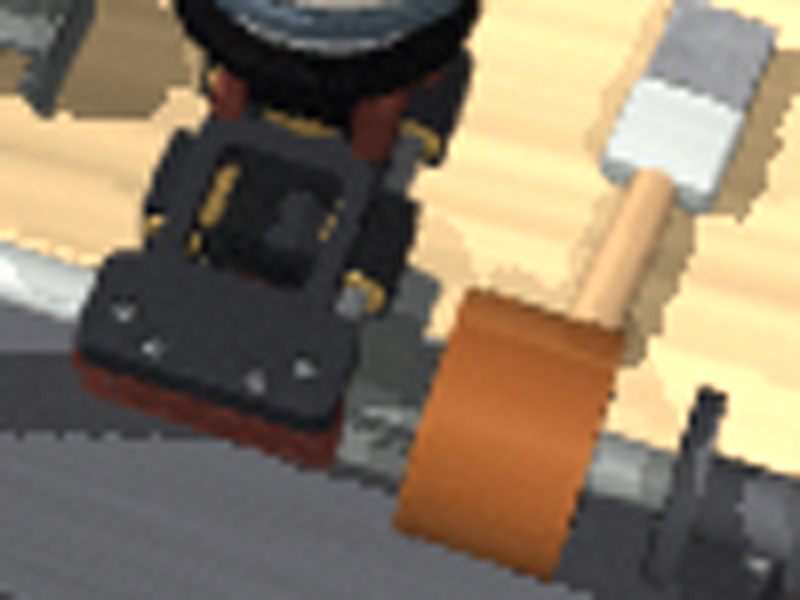

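The gripper hides the clip's rear, and there is no contact yet. I'll advance in small steps while watching the force.

Call:
jog_arm(
  commands=[
    [-0.53,[0.01,0,0],[0,0,0]],
    [-0.53,[0.01,0,0],[0,0,0]],
  ],
)

```text
t: 25.2
ee_pos: [583.8, 29.5, 117.9]
orientation: [2.299, 2.141, -0.0]
ft_force: [0.0, -0.3, -0.5]
width: 20.7
grasp_force: 0.0
```

Call:
jog_arm(
  commands=[
    [-0.53,[0.01,0,0],[0,0,0]],
    [-0.53,[0.01,0,0],[0,0,0]],
  ],
)

```text
t: 25.4
ee_pos: [584.0, 31.5, 117.9]
orientation: [-2.299, -2.141, -0.0]
ft_force: [-0.6, 0.6, -0.2]
width: 20.4
grasp_force: 0.0
```

Call:
jog_arm(
  commands=[
    [-0.53,[0.01,0,0],[0,0,0]],
    [-0.53,[0.01,0,0],[0,0,0]],
  ],
)

```text
t: 25.6
ee_pos: [584.1, 33.5, 117.9]
orientation: [-2.299, -2.141, 0.0]
ft_force: [-0.4, 0.4, -0.3]
width: 20.7
grasp_force: 0.0
```

```bash
python3 -c "
from h import *
look()
P=cloud(grab('top')).reshape(-1,3)
print('top handle/body', [ (z,np.percentile(P[(abs(P[:,0]-588)<12)&(P[:,1]>35)&(P[:,1]<72)&(abs(P[:,2]-z)<3)][:,1],[0,100]).round(0)) for z in (134,189) if ((abs(P[:,0]-588)<12)&(P[:,1]>35)&(P[:,1]<72)&(abs(P[:,2]-z)<3)).sum()])
" 2>/dev/null
```

```text
t 25.6 p [584.1  33.5 117.9] yang -4.09 tilt [-0. -0.] F [-0.4  0.4 -0.3] w 20.7 g 0.0
roll far [118.1 119.5]
108 20 [55.1 61.3 67.5] [600.2 602.9]
150 34 [ 57.3  84.2 109.5] [600.5 602.9]
160 174 [ 56.7  90.2 109.9] [589.8 602. ]
170 9 [56.  60.8 65.3] [596.  596.7]
180 9 [55.7 62.2 66.4] [596.3 597.1]
190 13 [62.9 64.4 67.1] [591.5 597.7]
top handle/body []
```

```bash
python3 -c "
from h import *
P=np.nanmedian([cloud(grab('scene')) for _ in range(3)],0).reshape(-1,3)
for z in range(120,300,8):
    m=(P[:,0]>560)&(P[:,0]<700)&(P[:,1]>-60)&(P[:,1]<110)&(abs(P[:,2]-z)<4)
    B=P[m]; 
    if z<160: B=B[(B[:,1]<50)&(B[:,0]>590)]
    if len(B)>3: print(z,len(B),'y',np.percentile(B[:,1],[0,3,50,97,100]).round(0),'x',np.percentile(B[:,0],[0,50,100]).round(0))
" 2>/dev/null
```

```text
160 132 y [ 57.  63.  89. 109. 110.] x [575. 589. 603.]
168 7 y [56. 56. 59. 65. 65.] x [594. 595. 597.]
176 9 y [56. 56. 61. 65. 65.] x [595. 596. 597.]
184 4 y [58. 58. 63. 66. 66.] x [596. 597. 597.]
192 12 y [63. 63. 65. 67. 67.] x [585. 592. 597.]
224 24 y [-5. -2. 29. 55. 58.] x [620. 665. 667.]
232 107 y [-5. -2. 28. 66. 68.] x [566. 663. 668.]
240 114 y [-3. -0. 55. 65. 67.] x [568. 620. 667.]
248 295 y [-5. -0. 37. 65. 68.] x [561. 612. 673.]
256 81 y [-5. -1. 27. 59. 61.] x [575. 633. 675.]
264 750 y [-5. -1. 30. 57. 61.] x [583. 652. 675.]
272 79 y [-1.  2. 30. 56. 59.] x [594. 601. 674.]
280 26 y [12. 12. 48. 56. 56.] x [589. 601. 604.]
288 13 y [14. 26. 51. 55. 56.] x [599. 603. 604.]
296 5 y [50. 50. 54. 55. 55.] x [601. 602. 603.]
```

```bash
python3 -c "
from h import *
P=np.load('scene2.npy').reshape(-1,3)
m=(P[:,0]>520)&(P[:,0]<700)&(P[:,1]>-100)&(P[:,1]<15)&(P[:,2]>200)
B=P[m]
for z in range(205,420,8):
    b=B[abs(B[:,2]-z)<4]
    if len(b): print(z,len(b),'y',np.percentile(b[:,1],[0,50,100]).round(0),'x',np.percentile(b[:,0],[0,50,100]).round(0))
o=get_obs();print(o['qpos'].round(4),o['ee_pos'])
" 2>/dev/null
```

```text
253 2 y [-32. -32. -31.] x [565. 565. 566.]
261 3 y [-32. -32. -31.] x [597. 597. 598.]
269 3 y [-32. -32. -32.] x [597. 597. 597.]
309 1 y [-46. -46. -46.] x [560. 560. 560.]
317 7 y [-52. -31. -28.] x [558. 562. 563.]
325 4 y [-29. -29. -28.] x [556. 559. 563.]
333 20 y [-76. -36. -15.] x [559. 659. 661.]
341 121 y [-79. -34.  -5.] x [540. 658. 662.]
349 173 y [-78. -16.  -5.] x [520. 589. 662.]
357 450 y [-80. -34.  -6.] x [533. 608. 668.]
365 119 y [-80. -49. -12.] x [520. 663. 669.]
373 486 y [-80. -39. -10.] x [520. 638. 670.]
381 665 y [-79. -44. -14.] x [521. 645. 670.]
389 91 y [-64. -39. -17.] x [570. 590. 597.]
397 51 y [-62. -31. -19.] x [585. 594. 598.]
405 29 y [-60. -23. -19.] x [588. 596. 598.]
413 11 y [-17. -11.  -7.] x [545. 595. 597.]
[ 0.0367  0.4656  1.7747 -0.      0.9013  0.1083] [584.1166235   33.38205844 117.94511881]
```

The forces say the real fingertips at this opening are above the shoulder, so the open fingers must sit shorter than the shut TCP. I'll feel downwards gently; touching the raised rear would also level the clip.

Call:
jog_arm(
  commands=[
    [-0.53,[0,0,0.01],[0,0,0]],
    [-0.53,[0,0,0.01],[0,0,0]],
    [-0.53,[0,0,0],[0,0,0]],
  ],
)

```text
t: 26.25
ee_pos: [584.0, 33.4, 115.7]
orientation: [-2.299, -2.141, 0.0]
ft_force: [-0.6, 1.1, 0.1]
width: 20.6
grasp_force: 0.0
```

```bash
python3 - 2>/dev/null <<'E'
from h import *
togo()
# where do fingers project? compare expected finger tip pixel with maroon mask, in both cams
o=get_obs()
for n in('scene','top'):
    d=grab(n);im=d['image'].astype(int);K=np.array(d['intrinsics'])
    def px(p): c=d['R'].T@(np.array(p)-np.array(d['eye']));return (K@c/c[2])[:2].round(0)
    t=o['ee_pos']
    print(n,'+x finger tip front/back',px(t+[17,10,0]),px(t+[17,-10,0]),'40 up',px(t+[17,10,40]))
    m=(im[...,2]>im[...,1]*1.6)&(im[...,2]>im[...,0]*1.6)&(im[...,2]>20)
    z=d['z_map'];P=cloud(d)
    for v,u in np.argwhere(m):
        if abs(u-px(t)[0])<30 and abs(v-px(t)[1])<30 and P[v,u,2]<215 and P[v,u,1]<60: print((u,v),P[v,u].round(0),im[v,u])
E
```

```text
t 26.25 p [584.   33.4 115.7] yang -4.09 tilt [-0.0004 -0.    ] F [-0.6  1.1  0.1] w 20.6 g 0.0
scene +x finger tip front/back [280. 219.] [272. 217.] 40 up [281. 211.]
(np.int64(280), np.int64(223)) [562.  39.  15.] [18 20 35]
top +x finger tip front/back [240. 173.] [246. 173.] 40 up [239. 171.]
```

```bash
python3 - 2>/dev/null <<'E'
from h import *
d=grab('scene');K=np.array(d['intrinsics'])
def px(p): c=d['R'].T@(np.array(p)-np.array(d['eye']));return (K@c/c[2])[:2].round(1)
t=np.array([450.5,-193,161]);y=np.array([.931,-.366,0]);x=np.array([.366,.931,0])
for dz in(0,10,17,25):
  for s in(1,-1):
    print(dz,s,[((px(t+s*k*y+w*x+[0,0,dz])-[150,90])*4).round(0) for k in(22,35.5) for w in(-10,10)])
m=cv2.imread('pics/c.png').astype(int)
r=(m[...,2]>m[...,1]*1.5)&(m[...,2]>30)&(m[...,2]<110)
for v in range(100,205,8):
    u=np.flatnonzero(r[v,:330]); print(v,[ (int(g[0]),int(g[-1])) for g in np.split(u,np.flatnonzero(np.diff(u)>4)+1) if len(g)>3])
E
```

```text
0 1 [array([186., 203.]), array([210., 218.]), array([171., 216.]), array([195., 231.])]
0 -1 [array([232., 160.]), array([256., 175.]), array([246., 148.]), array([269., 162.])]
10 1 [array([184., 192.]), array([207., 208.]), array([169., 206.]), array([193., 221.])]
10 -1 [array([230., 150.]), array([254., 164.]), array([244., 137.]), array([268., 152.])]
17 1 [array([182., 185.]), array([206., 200.]), array([167., 198.]), array([191., 214.])]
17 -1 [array([229., 142.]), array([252., 157.]), array([243., 130.]), array([266., 144.])]
25 1 [array([180., 176.]), array([204., 192.]), array([165., 190.]), array([189., 206.])]
25 -1 [array([227., 134.]), array([251., 148.]), array([241., 121.]), array([265., 136.])]
100 [(253, 256)]
108 [(253, 256)]
116 [(63, 71), (254, 257)]
124 [(66, 86), (254, 258)]
132 [(79, 98), (257, 260)]
140 [(90, 113), (135, 145), (164, 192)]
148 [(102, 146), (168, 193)]
156 [(115, 146), (170, 195)]
164 [(129, 148), (172, 196)]
172 [(141, 148), (174, 198)]
180 [(176, 200)]
188 [(187, 201)]
196 []
204 []
```

Comparing picture c with the projection, the open fingertips really sit about 20 mm above the reported TCP. So I must go about 18 mm lower. I'll retreat, lower beside the bare rod, then advance.

Call:
jog_arm(
  commands=[
    [-0.53,[-0.1,0,0],[0,0,0]],
    [-0.53,[-0.12,0,0],[0,0,0]],
    [-0.53,[-0.1,0,0],[0,0,0]],
    [-0.53,[0,0,0],[0,0,0]],
    [-0.53,[0,0,0.05],[0,0,0]],
    [-0.53,[0,0,0],[0,0,0]],
  ],
)

```text
t: 27.0
ee_pos: [581.3, 1.5, 110.2]
orientation: [-2.299, -2.14, 0.001]
ft_force: [0.7, 0.7, -0.3]
width: 20.5
grasp_force: 0.0
```

Call:
jog_arm(
  commands=[
    [-0.53,[0,0,0.02],[0,0,0]],
    [-0.53,[0,0,0.02],[0,0,0]],
    [-0.53,[0,0,0],[0,0,0]],
  ],
)

```text
t: 27.3
ee_pos: [581.6, 1.8, 106.5]
orientation: [-2.299, -2.141, 0.001]
ft_force: [0.5, 0.0, -0.6]
width: 20.3
grasp_force: 0.0
```

Call:
jog_arm(
  commands=[
    [-0.53,[0,0,0.02],[0,0,0]],
    [-0.53,[0,0,0.02],[0,0,0]],
    [-0.53,[0,0,0.02],[0,0,0]],
    [-0.53,[0,0,0],[0,0,0]],
  ],
)

```text
t: 27.7
ee_pos: [581.6, 1.5, 100.6]
orientation: [-2.299, -2.14, 0.001]
ft_force: [-0.4, 0.1, -0.2]
width: 20.4
grasp_force: 0.0
```

Call:
jog_arm(
  commands=[
    [-0.53,[0.02,0.002,0],[0,0,0]],
    [-0.53,[0.02,0,0],[0,0,0]],
    [-0.53,[0.02,0,0],[0,0,0]],
    [-0.53,[0,0,0],[0,0,0]],
  ],
)

```text
t: 28.1
ee_pos: [582.5, 7.8, 101.0]
orientation: [2.299, 2.141, 0.0]
ft_force: [0.7, -0.4, -0.4]
width: 20.4
grasp_force: 0.0
```

Call:
jog_arm(
  commands=[
    [-0.53,[0.02,0,0],[0,0,0]],
    [-0.53,[0.02,0,0],[0,0,0]],
    [-0.53,[0.02,0,0],[0,0,0]],
    [-0.53,[0,0,0],[0,0,0]],
  ],
)

```text
t: 28.5
ee_pos: [582.9, 13.7, 100.9]
orientation: [-2.299, -2.141, -0.0]
ft_force: [0.4, 0.1, 0.9]
width: 20.4
grasp_force: 0.0
```

Call:
jog_arm(
  commands=[
    [-0.53,[0.01,0,0],[0,0,0]],
    [-0.53,[0.01,0,0],[0,0,0]],
    [-0.53,[0.01,0,0],[0,0,0]],
  ],
)

```text
t: 28.8
ee_pos: [583.1, 16.5, 100.9]
orientation: [2.299, 2.141, -0.0]
ft_force: [0.2, 0.6, -0.3]
width: 20.5
grasp_force: 0.0
```

Call:
jog_arm(
  commands=[
    [-0.53,[0.01,0,0],[0,0,0]],
    [-0.53,[0.01,0,0],[0,0,0]],
  ],
)

```text
t: 29.0
ee_pos: [583.2, 18.5, 100.9]
orientation: [-2.299, -2.141, 0.0]
ft_force: [-0.2, 0.5, 0.1]
width: 20.5
grasp_force: 0.0
```

Body clears the handle. On to the contact.

Call:
jog_arm(
  commands=[
    [-0.53,[0.01,0,0],[0,0,0]],
    [-0.53,[0.01,0,0],[0,0,0]],
  ],
)

```text
t: 29.2
ee_pos: [583.3, 20.3, 100.9]
orientation: [2.299, 2.141, -0.001]
ft_force: [-0.8, -3.6, -1.0]
width: 20.8
grasp_force: 1.7
```

Call:
jog_arm(
  commands=[
    [-0.53,[0.01,0,0],[0,0,0]],
    [-0.53,[0.01,0,0],[0,0,0]],
  ],
)

```text
t: 29.4
ee_pos: [583.3, 21.7, 100.7]
orientation: [2.299, 2.141, -0.002]
ft_force: [0.7, -5.5, -2.5]
width: 20.8
grasp_force: 2.6
```

Call:
jog_arm(
  commands=[
    [-0.53,[0.01,0,0],[0,0,0]],
    [-0.53,[0.01,0,0],[0,0,0]],
  ],
)

```text
t: 29.6
ee_pos: [583.5, 23.6, 100.7]
orientation: [2.299, 2.14, -0.002]
ft_force: [0.1, -6.1, -2.1]
width: 20.9
grasp_force: 2.6
```

Call:
jog_arm(
  commands=[
    [-0.53,[0.01,0,0],[0,0,0]],
    [-0.53,[0.01,0,0],[0,0,0]],
    [-0.53,[0.01,0,0],[0,0,0]],
    [-0.53,[0.01,0,0],[0,0,0]],
  ],
)

```text
t: 30.0
ee_pos: [583.7, 27.6, 100.6]
orientation: [2.299, 2.141, -0.002]
ft_force: [0.9, -5.4, -1.8]
width: 20.7
grasp_force: 2.6
```

```bash
python3 -c "
from h import *
look()" 2>/dev/null
```

```text
t 30.0 p [583.7  27.6 100.6] yang -4.08 tilt [-0.0005 -0.0012] F [ 0.9 -5.4 -1.8] w 20.7 g 2.6
roll far [125.  126.3]
108 39 [49.5 62.  74.9] [600.1 602.6]
150 42 [ 48.1  79.3 107. ] [595.1 602.9]
160 150 [ 49.9  92.9 109.9] [590.6 602.9]
170 16 [56.3 64.4 72.3] [596.2 597.7]
180 14 [57.8 64.9 72. ] [596.8 598.1]
190 50 [57.5 66.  74.3] [592.9 598. ]
```

The roll is moving (far edge 119.5→126) at only 5–6 N. The clip still leans forward by about 0.08 rad, so I'll level it now by pressing on its rear shoulders from above.

Call:
jog_arm(
  commands=[
    [-0.53,[-0.03,0,0],[0,0,0]],
    [-0.53,[-0.02,0,0],[0,0,0]],
    [-0.53,[0,0,-0.1],[0,0,0]],
    [-0.53,[0,0,-0.12],[0,0,0]],
    [-0.53,[0,0,0],[0,0,0]],
    [-0.53,[0.08,0,0],[0,0,0]],
    [-0.53,[0.07,0,0],[0,0,0]],
    [-0.53,[0,0,0],[0,0,0]],
  ],
)

```text
t: 30.95
ee_pos: [584.5, 39.5, 122.6]
orientation: [-2.298, -2.142, 0.0]
ft_force: [-0.5, -0.3, -0.1]
width: 20.8
grasp_force: 0.0
```

Call:
jog_arm(
  commands=[
    [-0.53,[0,0,0.03],[0,0,0]],
    [-0.53,[0,0,0.03],[0,0,0]],
    [-0.53,[0,0,0],[0,0,0]],
  ],
)

```text
t: 31.25
ee_pos: [584.1, 38.3, 116.1]
orientation: [-2.299, -2.14, 0.002]
ft_force: [0.4, 1.3, -0.7]
width: 20.5
grasp_force: 0.0
```

Call:
jog_arm(
  commands=[
    [-0.53,[0,0,0.01],[0,0,0]],
    [-0.53,[0,0,0.01],[0,0,0]],
  ],
)

```text
t: 31.45
ee_pos: [584.7, 38.3, 114.8]
orientation: [2.3, 2.14, -0.0]
ft_force: [-0.4, 0.2, 0.1]
width: 20.5
grasp_force: 0.0
```

Call:
jog_arm(
  commands=[
    [-0.53,[0,0,0.01],[0,0,0]],
    [-0.53,[0,0,0.01],[0,0,0]],
  ],
)

```text
t: 31.65
ee_pos: [584.7, 38.3, 112.9]
orientation: [2.299, 2.141, 0.0]
ft_force: [-1.8, -0.3, -0.2]
width: 20.3
grasp_force: 0.0
```

Call:
jog_arm(
  commands=[
    [-0.53,[0,0,0.01],[0,0,0]],
    [-0.53,[0,0,0],[0,0,0]],
  ],
)

```text
t: 31.85
ee_pos: [584.6, 38.4, 111.8]
orientation: [-2.299, -2.141, 0.0]
ft_force: [-0.4, -0.3, 0.3]
width: 20.3
grasp_force: 0.0
```

Call:
jog_arm(
  commands=[
    [-0.53,[0,0,0.01],[0,0,0]],
    [-0.53,[0,0,0],[0,0,0]],
  ],
)

```text
t: 32.05
ee_pos: [584.6, 38.4, 110.8]
orientation: [-2.299, -2.141, 0.0]
ft_force: [0.9, -1.1, -1.3]
width: 20.5
grasp_force: 0.0
```

Call:
jog_arm(
  commands=[
    [-0.53,[0,0,0.01],[0,0,0]],
    [-0.53,[0,0,0],[0,0,0]],
  ],
)

```text
t: 32.25
ee_pos: [584.7, 38.4, 109.9]
orientation: [2.299, 2.141, -0.0]
ft_force: [0.5, -0.6, -0.3]
width: 20.9
grasp_force: 0.1
```

Call:
jog_arm(
  commands=[
    [-0.53,[0,0,0.01],[0,0,0]],
    [-0.53,[0,0,0],[0,0,0]],
  ],
)

```text
t: 32.45
ee_pos: [584.5, 38.4, 109.1]
orientation: [-2.299, -2.141, 0.0]
ft_force: [-1.1, -0.1, 2.7]
width: 20.7
grasp_force: 1.5
```

Call:
jog_arm(
  commands=[
    [-0.53,[0,0,0.01],[0,0,0]],
    [-0.53,[0,0,0],[0,0,0]],
  ],
)

```text
t: 32.65
ee_pos: [584.6, 38.4, 108.8]
orientation: [-2.299, -2.141, 0.0]
ft_force: [-4.1, 0.1, 8.2]
width: 20.6
grasp_force: 4.8
```

Call:
jog_arm(
  commands=[
    [-0.53,[0,0,0.01],[0,0,0]],
    [-0.53,[0,0,0],[0,0,0]],
  ],
)

```text
t: 32.85
ee_pos: [584.7, 38.4, 108.6]
orientation: [2.299, 2.141, 0.0]
ft_force: [-6.1, -1.0, 15.8]
width: 20.7
grasp_force: 8.2
```

```bash
python3 -c "
from h import *
look()" 2>/dev/null
```

```text
t 32.85 p [584.7  38.4 108.6] yang -4.09 tilt [ 0.0002 -0.0001] F [-6.1 -1.  15.8] w 20.7 g 8.2
roll far [124.9 125.9]
108 21 [61.4 68.8 74.9] [599.5 602.2]
150 25 [ 61.7  80.7 109. ] [594.1 602.6]
160 148 [ 60.9  93.7 109.9] [590.7 603. ]
170 5 [67.  68.7 69.6] [591.6 593.4]
180 2 [68.4 68.8 69.3] [589.2 593. ]
190 1 [69. 69. 69.] [588.4 588.4]
```

The clip is level again (handle front 69, feet front 75, as when upright). Now I'll raise, back off, go lower and push the rest.

Call:
jog_arm(
  commands=[
    [-0.53,[0,0,-0.02],[0,0,0]],
    [-0.53,[0,0,-0.05],[0,0,0]],
    [-0.53,[-0.08,0,0],[0,0,0]],
    [-0.53,[-0.1,0,0],[0,0,0]],
    [-0.53,[0,0,0],[0,0,0]],
    [-0.53,[0,0,0.1],[0,0,0]],
    [-0.53,[0,0,0.1],[0,0,0]],
    [-0.53,[0,0,0],[0,0,0]],
  ],
)

```text
t: 33.8
ee_pos: [581.8, 20.5, 91.7]
orientation: [-2.298, -2.139, 0.004]
ft_force: [-0.6, -0.3, -0.3]
width: 20.8
grasp_force: 0.0
```

Call:
jog_arm(
  commands=[
    [-0.53,[0.03,0,0],[0,0,0]],
    [-0.53,[0.02,0,0],[0,0,0]],
    [-0.53,[0.01,0,0],[0,0,0]],
    [-0.53,[0.01,0,0],[0,0,0]],
  ],
)

```text
t: 34.2
ee_pos: [583.8, 27.1, 94.1]
orientation: [2.298, 2.141, -0.001]
ft_force: [-1.0, -5.9, 1.7]
width: 21.0
grasp_force: 2.9
```

Call:
jog_arm(
  commands=[
    [-0.53,[0.01,0,0],[0,0,0]],
    [-0.53,[0.01,0,0],[0,0,0]],
    [-0.53,[0.01,0,0],[0,0,0]],
    [-0.53,[0.01,0,0],[0,0,0]],
  ],
)

```text
t: 34.6
ee_pos: [584.0, 30.4, 94.1]
orientation: [2.298, 2.14, -0.002]
ft_force: [-1.9, -6.2, 0.4]
width: 20.8
grasp_force: 3.3
```

```bash
python3 -c "
from h import *
look()" 2>/dev/null
```

```text
t 34.6 p [584.   30.4  94.1] yang -4.07 tilt [-0.0002 -0.0016] F [-1.9 -6.2  0.4] w 20.8 g 3.3
roll far [127.3 128.7]
108 41 [51.6 64.2 78.4] [599.2 602. ]
150 38 [ 52.7  83.1 109.1] [593.8 602.9]
160 141 [ 59.1  93.6 109.9] [591.1 602.8]
170 15 [60.1 67.1 73.5] [593.4 594.4]
180 12 [61.5 66.5 72.6] [593.6 594.3]
190 34 [61.8 67.5 73.2] [588.2 593.9]
```

Call:
jog_arm(
  commands=[
    [-0.53,[0.01,0,0],[0,0,0]],
    [-0.53,[0.01,0,0],[0,0,0]],
    [-0.53,[0.01,0,0],[0,0,0]],
    [-0.53,[0.01,0,0],[0,0,0]],
    [-0.53,[0.01,0,0],[0,0,0]],
    [-0.53,[0.01,0,0],[0,0,0]],
    [-0.53,[0.01,0,0],[0,0,0]],
    [-0.53,[0.01,0,0],[0,0,0]],
  ],
)

```text
t: 35.55
ee_pos: [584.6, 38.3, 94.1]
orientation: [2.298, 2.14, -0.002]
ft_force: [-1.2, -7.5, 0.5]
width: 20.6
grasp_force: 3.3
```

```bash
python3 -c "
from h import *
look()
P=np.load('scene2.npy').reshape(-1,3)
B=P[(abs(P[:,0]-592)<28)&(P[:,1]>128)&(P[:,1]<165)&(P[:,2]>132)&(P[:,2]<152)]
print('disc/post y',np.histogram(B[:,1],bins=np.arange(128,166,2)))" 2>/dev/null
```

```text
t 35.55 p [584.6  38.3  94.1] yang -4.08 tilt [-0.0001 -0.0016] F [-1.2 -7.5  0.5] w 20.6 g 3.3
roll far [135.3 136.2]
108 37 [61.4 73.9 86.3] [599.9 602.8]
150 27 [ 64.7  80.2 107. ] [593.9 602.8]
160 107 [ 67.9  98.1 109.9] [591.5 603. ]
170 13 [69.3 76.2 81.4] [594.  595.1]
180 15 [68.8 74.8 81. ] [594.1 595.1]
190 33 [69.6 75.4 81.2] [588.8 594.7]
disc/post y (array([ 0,  0,  0,  0,  0,  0,  3, 16, 18, 19, 18,  6,  2,  2,  1,  2,  2,
        1]), array([128, 130, 132, 134, 136, 138, 140, 142, 144, 146, 148, 150, 152,
       154, 156, 158, 160, 162, 164]))
```

Call:
jog_arm(
  commands=[
    [-0.53,[0.01,0,0],[0,0,0]],
    [-0.53,[0.01,0,0],[0,0,0]],
    [-0.53,[0.01,0,0],[0,0,0]],
  ],
)

```text
t: 36.0
ee_pos: [584.8, 41.3, 94.1]
orientation: [2.298, 2.14, -0.002]
ft_force: [-1.4, -6.4, -0.5]
width: 21.0
grasp_force: 3.3
```

Call:
jog_arm(
  commands=[
    [-0.53,[0.005,0,0],[0,0,0]],
    [-0.53,[0.005,0,0],[0,0,0]],
  ],
)

```text
t: 36.2
ee_pos: [584.9, 42.3, 94.2]
orientation: [2.298, 2.14, -0.002]
ft_force: [-1.3, -5.9, 1.0]
width: 20.6
grasp_force: 3.3
```

Call:
jog_arm(
  commands=[
    [-0.53,[0.005,0,0],[0,0,0]],
    [-0.53,[0.005,0,0],[0,0,0]],
  ],
)

```text
t: 36.4
ee_pos: [585.0, 43.3, 94.2]
orientation: [2.298, 2.14, -0.002]
ft_force: [-0.7, -6.2, 0.5]
width: 20.4
grasp_force: 3.3
```

Call:
jog_arm(
  commands=[
    [-0.53,[0.005,0,0],[0,0,0]],
    [-0.53,[0.005,0,0],[0,0,0]],
  ],
)

```text
t: 36.6
ee_pos: [585.0, 44.3, 94.1]
orientation: [2.298, 2.14, -0.002]
ft_force: [-1.3, -6.3, 1.7]
width: 20.7
grasp_force: 3.3
```

Call:
jog_arm(
  commands=[
    [-0.53,[0.005,0,0],[0,0,0]],
    [-0.53,[0.005,0,0],[0,0,0]],
  ],
)

```text
t: 36.8
ee_pos: [585.1, 44.8, 94.1]
orientation: [2.297, 2.14, -0.003]
ft_force: [-0.8, -10.4, 0.8]
width: 20.7
grasp_force: 5.4
```

Force rose to 10 N: the roll is on the disc. I'll hold briefly, then back away and up.

Call:
jog_arm(
  commands=[
    [-0.53,[0.002,0,0],[0,0,0]],
    [-0.53,[0,0,0],[0,0,0]],
    [-0.53,[0,0,0],[0,0,0]],
    [-0.53,[0,0,0],[0,0,0]],
  ],
)

```text
t: 37.2
ee_pos: [585.1, 44.7, 94.2]
orientation: [2.298, 2.14, -0.003]
ft_force: [-1.5, -9.4, 1.7]
width: 20.4
grasp_force: 5.0
```

Call:
jog_arm(
  commands=[
    [-0.53,[-0.02,0,0],[0,0,0]],
    [-0.53,[-0.05,0,0],[0,0,0]],
    [-0.53,[-0.1,0,0],[0,0,0]],
    [-0.53,[-0.2,0,0],[0,0,0]],
    [-0.53,[-0.2,0,0],[0,0,0]],
    [-0.53,[0,0,0],[0,0,0]],
    [-0.53,[0,0,-0.4],[0,0,0]],
    [-0.53,[0,0,-0.4],[0,0,0]],
    [-0.53,[0,0,-0.4],[0,0,0]],
    [-0.53,[0,0,-0.3],[0,0,0]],
  ],
)

```text
t: 38.2
ee_pos: [582.0, -10.0, 246.8]
orientation: [2.298, 2.139, 0.004]
ft_force: [1.0, -0.5, -0.0]
width: 20.6
grasp_force: 0.0
```

Call:
jog_arm(
  commands=[
    [-0.53,[-0.5,0,0],[0,0,0]],
    [-0.53,[-0.5,0,0],[0,0,0]],
    [-0.53,[0,0,0],[0,0,0]],
  ],
)

```text
t: 38.5
ee_pos: [574.0, -114.3, 244.5]
orientation: [2.302, 2.134, 0.0]
ft_force: [-0.3, 1.1, 0.4]
width: 20.7
grasp_force: 0.0
```

```bash
python3 - 2>/dev/null <<'E'
from h import *
look()
Q=np.nanmedian([cloud(grab('scene')) for _ in range(4)],0).reshape(-1,3);X=Q[:,0]-(581.06+.0747*Q[:,1])
for z in (105,110,120,126,134,140,150,165,180,189):
    B=Q[(abs(X)<16.5)&(Q[:,1]>45)&(Q[:,1]<100)&(abs(Q[:,2]-z)<3)]
    if len(B): print(z,len(B),np.percentile(B[:,1],[0,2,98,100]).round(1))
b=Q[(abs(X)<7)&(Q[:,2]>183)&(Q[:,1]>40)&(Q[:,1]<100)];print('handle top z',np.percentile(b[:,2],[10,50,90]).round(1),cv2.minAreaRect(b[:,:2].astype(np.float32)))
B=Q[(Q[:,1]>70)&(Q[:,1]<141)&(abs(X)<30)&(Q[:,2]>146)&(Q[:,2]<163)&((X<-9)|(X>9))];print('roll',np.percentile(B[:,1],[0,1,99,100]).round(1))
E
```

```text
t 38.5 p [ 574.  -114.3  244.5] yang -4.33 tilt [ 0.0015 -0.0016] F [-0.3  1.1  0.4] w 20.7 g 0.0
roll far [139.7 140.6]
108 58 [54.5 72.3 93.1] [599.9 602.9]
150 33 [ 63.8  80.6 106.9] [593.9 603. ]
160 88 [ 63.4  99.7 109.9] [593.4 602.9]
170 25 [64.5 74.4 86.8] [594.  595.4]
180 26 [63.2 75.  87.4] [594.1 595.2]
190 67 [63.8 75.4 86.9] [589.2 595.2]
105 29 [54.9 55.2 92.2 92.5]
110 32 [54.4 55.6 92.  93.1]
120 19 [45.2 46.  91.7 92.5]
126 34 [45.5 45.9 90.5 92. ]
134 124 [54.9 55.6 93.7 94.9]
140 13 [65.1 65.7 84.2 84.3]
150 13 [64.2 64.8 93.9 96.6]
165 16 [65.3 65.9 86.9 87.3]
180 16 [63.6 63.8 87.1 87.4]
189 63 [63.8 64.5 86.3 86.9]
handle top z [188.3 189.4 190.3] ((587.5704956054688, 75.36394500732422), (23.404010772705078, 12.600700378417969), 83.6718521118164)
roll [ 94.   94.6 140.5 140.8]
```

```bash
python3 - 2>/dev/null <<'E'
from h import *
Q=np.nanmedian([cloud(grab('scene')) for _ in range(4)],0)
im=grab('scene')['image'];X=Q[...,0]-(581.06+.0747*Q[...,1])
m=(Q[...,2]>152)&(Q[...,2]<163)&(abs(X)<30)&(Q[...,1]>88)&(Q[...,1]<160);B=Q[m];print('roll y',np.percentile(B[:,1],[0,1,99,100]).round(1))
m=(Q[...,2]>135)&(Q[...,2]<151.5)&(abs(X)<25)&(Q[...,1]>141.)&(Q[...,1]<149);B=Q[m];print('disc y',len(B),np.percentile(B[:,1],[0,5,50]).round(1) if len(B) else '')
o=get_obs();print(o['t'],o['qvel'].round(3))
# bystanders: compare unchanged region of the top view
T=cloud(grab('top'));T0=np.load('top0.npy')
for n,(u,v) in dict(glue=(343,143),tape=(369,194),pot=(131,238),brush=(212,245),big=(286,236),yel=(324,256)).items(): print(n,T0[v,u].round(0),T[v,u].round(0))
E
```

```text
roll y [ 94.1  95.2 142.7 143.7]
disc y 55 [141.2 142.4 146. ]
39.1 [-0.006  0.    -0.002 -0.    -0.     0.   ]
glue [ 707. -275.   99.] [ 564. -162.  631.]
tape [ 559. -375.   22.] [ 559. -375.   20.]
pot [397. 371.  85.] [397. 372.  84.]
brush [382. 130.  20.] [382. 130.  16.]
big [ 414. -100.  113.] [394. -55. 738.]
yel [ 358. -217.   91.] [ 367. -109.  747.]
```

```bash
python3 -c "
from workcell import close_job
print(close_job())"
```

```text
the job is handed in; nothing more can be done
None
```

The clip is snapped home and upright on the rod, snug against the roll, which is up against the end disc. I released the clip and handed the job in at about 39 s; the pass/fail result was not returned to me.

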